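Stack two vial cartons on the sloped stand

ROBOT

A 6-joint arm with a two-finger parallel gripper is mounted at the origin on the work surface. World frame = base frame: x ahead of the robot, y to its left, z up, the work surface at z = 0. Lengths are in m, angles in rad, forces in N, time in s.
With the tool pointing down it reaches from about 0.35 to 0.975 m from the base axis. Payload 4.9 kg.
Tool frame: the origin (TCP) lies at the centre of the arm's flange, where the gripper is bolted on; the fingertips stand 173 mm ahead of it and the grasp point (between the pads) lies 155 mm ahead of it (ctrl.finger_overhang is the distance from the TCP to the fingertips, in m); z points along the fingers, y is the direction in which the jaws open and shut (so a half turn about z gives the same grasp; the last joint's range is limited). The gripper opens to 85 mm and grips with 20 to 120 N. Pads are 22 mm wide; open, the fingers measure 114 mm over their backs; the gripper's body (76 mm by 85 mm) begins 54 mm behind the grasp point. The pads swing forward as they close: fully open they stand 13 mm farther back than shut.
Start: joints at [1.117, 0.053, 1.613, -0, 1.476, -0.119], TCP at [0.205, 0.59, 0.405] pointing down, gripper open.
Joint ranges: [-3.01, 3.01], [-1.01, 2.22], [0.06, 2.58], [-1.02, 4.17], [0.09, 2.62], [-3.14, 3.14]. Speed limits (rad/s): [2.57, 2.57, 3.14, 3.14, 3.14, 3.14].

INTERFACE

Orientations are given as a rotation vector (axis times angle).
In Python, from station import ctrl, eyes, spotter gives the robot as it stands.
- The arm moves only by the shell command python3 -m crank 'ROWS' [FORCE]. ROWS is JSON, a list of rows, each a list of 7 numbers: the turn, a rotation vector about the tool's x, y, z in rad, then the shift along the tool's x, y, z in mm, then the closure, from -1 (fully open) to 1 (shut). A call has 1 to 8 rows; each row shifts and turns the pose as measured when the row begins, along the tool's axes as they then stand; what a row does not reach is not made up. A row lasts 1/12 s, in which the tool goes at most 41.7 mm and 7.16 degrees, less where a joint would pass 70% of its speed; a pose out of reach is approached as far as the arm can. A call is refused whole if a number of a shift passes 41.7 or a number of a turn 0.125, either way. A call with a gripper value outside its range is refused whole. The fingers move at their own pace and stop on an object; FORCE is the grip in N (left out, the last holds). Time passes only in rows, so rows that do not move let the fingers close. It gives the time, the measured TCP pose, the force and the opening at its end, in the units of the state.
- ctrl.get_obs(): the state, without advancing time (a new reading comes with each control period).
- eyes.get_image(name): name is "scene" or "top" or "wrist"; returns a dict with "image" (480x640x3 uint8, red, green, blue), "vertical_fov" (degrees; the focal length in pixels is half the picture's height over the tangent of half this angle, whatever the lens; pixels are square), "cx", "cy" (the principal point, pixels), "dist" ([k1, k2, p1, p2, k3] as OpenCV has them; the pictures are not rectified), "rvec" (rotation vector, rad) and "tvec" (3), from world to camera coordinates, as OpenCV has them; the wrist camera has in their place "mount" (4x4, takes a point from camera to tool coordinates, whose origin is the TCP and whose axes are the flange's). Camera axes: x right, y down, z forward; pixel columns grow to the right and rows downward; lengths in m; the calibration is good to about 2 mm. A picture is of the moment at which its call begins: read the wrist's pose just before it. There is no depth.
- ctrl.finish_job(): hands the job in, once; it reports no verdict.
Trained networks look in a picture, given as the dict that the camera call returned (one of the last four; its "shot" number tells which), for a name from the list of things; names that differ only in an ending like _2 or _b are one class to them, and where a whole thing is asked for, a point or a joint stands for the part that bears it (a point fixed in the world has none). Each returns a list of dicts, best first, with "confidence" (0 to 1); they miss things now and then, are a little off and sometimes report something else, mostly with a low value. They report only what shows in the picture. A call takes as long as a camera call. They do not tell look-alikes from the thing itself.
- spotter.look_for(query, picture): "centre" ([x, y, z] in m, in world coordinates, good to about 4 mm: the middle of the surface that is visible of it).
- spotter.outline_of(query, picture): "region" (480x640 bool, what is visible of it).
- spotter.mark_of(query, picture): "centre" ([x, y, z] in m, in world coordinates, good to about 4 mm: a listed point, or the origin of a listed thing).
The state is a dict: "t": time; "q": joint angles; "dq": joint speeds; "effort": joint torques, N m; "tool_pos": TCP position; "tool_rot": TCP orientation; "contact_force": force on the tool from outside, world axes, zero at the start; "wrist_torque": the same for the moment, N m; "opening": finger opening in m.
Only numpy, scipy, OpenCV 4.12 (cv2) and the standard library are available. Lean on these libraries where they do the work, as an engineer would, in place of code of your own. Each camera call takes 0.05 s, during which the arm holds its last target.

TASK

Stack the two vial cartons on the sloped stand: the blue one flat on the middle of the slope, the orange one flat on top of it, both lengthwise down the slope and each leaning back with its end against the white backstop. The orange carton stands on its narrow side, so at some point lay it down on its broad side on the bench, let go of it there, and take it again by its other pair of sides to stack it. Set the cartons down without dropping them, and leave the bottle, the jar and the vial block where they are.

Things in the scene. Friction and masses are not known exactly. Their poses are not given: they have to be found in the camera images.
- ramp: Aluminium slope tilted 20 degrees (0.349 rad), 160 mm long, 150 mm wide, open at the sides and upper end. Origin: middle of the line where its upper surface meets the backstop's face, 34 mm above the bench. x points up the slope, away from the backstop; y level across it; z normal to its surface. Grey lines at y = +-45 mm. The white backstop is normal to it, 150 mm wide, 90 mm high along z.
- blue_carton: Sealed blue carton, 110 x 60 x 40 mm, about 0.2 to 0.4 kg, rigid, a white label on top; lies flat on the bench. Origin: centre of its underside; x along the 110 mm length, y along the 60 mm width, z up along the 40 mm height.
- orange_carton: Sealed orange carton of the same size and weight range, standing on a narrow long side (footprint 110 x 40 mm, 60 mm high), white labels on both broad faces. Origin: centre of its underside as it stands at the start; x along the 110 mm length, y along the 40 mm thickness, z along the 60 mm width (up at the start). Lying flat its y is vertical; either broad face may be up.
- blue_center (a point): Centre of the blue carton's volume, 20 mm above its origin; axes as the carton's.
- orange_center (a point): Centre of the orange carton's volume, 30 mm from its origin along its z; axes as the carton's.
- solvent_bottle: Amber capped bottle standing on the bench, 66 mm across, 150 mm high; a bystander. Origin: centre of its underside.
- vial_block: White block of small vials, 70 x 110 mm, 48 mm high; a bystander. Origin: centre of its underside.
- reagent_jar: Small clear jar with a white cap, 52 mm across, 60 mm high; a bystander. Origin: centre of its underside.
- stand: Fixed stand that carries the slope; base plate 160 x 200 mm, 12 mm thick. Origin: centre of its underside on the bench. In its frame the slope runs down towards +y and its origin lies at (0, 70, 34) mm. Nothing on it moves. Cartons do not slide down the slope by themselves: they stay where they are put.
Mind the look-alikes: they are no part of the job. There is more than one size of the blue_carton; the job needs the smaller. Of the things that look like the orange_carton, the larger one is meant.

How it is judged:
On the way:
1. the orange carton lies on a broad side on the bench, let go (height (world z) of orange_center below 0.026 m and (angle between orange_carton's own y axis and vertical below 0.12 rad or angle between orange_carton's own y axis and vertical above 3.02 rad) and contact force between the fingers and orange_carton below 0.1 N), for 0.2 s.
At the end, for the whole second after the job is handed in: Blue lies flat on the slope and orange broad side down on it (0.08 rad), both lengthwise (0.14 rad), centres within 25 mm (blue) and 30 mm (orange) of the slope's middle line, ends within 7 mm of the backstop; both at rest and let go (x of blue_center in the frame of ramp between 0.05 and 0.062 m and y of blue_center in the frame of ramp between -0.025 and 0.025 m and z of blue_center in the frame of ramp between 0.016 and 0.024 m and angle between the x axis of each of blue_carton, orange_carton and the x axis of ramp, either way round below 0.14 rad and angle between the z axis of blue_carton and the z axis of ramp, either way round below 0.08 rad and x of orange_center in the frame of ramp between 0.05 and 0.062 m and y of orange_center in the frame of ramp between -0.03 and 0.03 m and z of orange_center in the frame of ramp between 0.055 and 0.065 m and angle between the y axis of orange_carton and the z axis of ramp, either way round below 0.08 rad and linear speed of each of blue_carton, orange_carton below 0.02 m/s); the robot touches nothing.
It fails at once if the bottle, the jar or the vial block is moved more than 30 mm (distance of any of solvent_bottle, vial_block, reagent_jar from where it was at the start of the episode above 0.03 m).
It fails at once if the bottle or the jar is tipped over (angle between any of solvent_bottle, reagent_jar's own z axis and vertical above 0.7 rad).
It fails at once if a carton is dropped (falls free from more than about 35 mm, over 0.85 m/s while not held) ((linear speed of blue_carton above 0.85 m/s and contact force between the fingers and blue_carton below 0.1 N) or (linear speed of orange_carton above 0.85 m/s and contact force between the fingers and orange_carton below 0.1 N)).
It also fails if it takes over 69 s, if anything falls off the work surface, if the arm or the gripper's body presses on something with over 40 N, if the wrist force passes 120 N, or if a joint passes its speed limit or range.

## Working session

There is one attempt and no reset: what is moved stays moved. The work goes in short steps, Python scripts to look and compute and a shell command to move; the robot and the scene stay as the last step left them, time stands still between calls to the robot, and variables do not carry over. Pictures are saved under pics/ and viewed, and the job is handed in when it is done.

```bash
ls; mkdir -p pics; python3 - <<'E'
from station import ctrl, eyes, spotter
import cv2
print(ctrl.get_obs())
for n in ("scene","top"):
    p=eyes.get_image(n); cv2.imwrite(f"pics/{n}0.png",p["image"][:,:,::-1])
    print({k:v for k,v in p.items() if k!="image"})
    for q in ("blue_carton","orange_carton","ramp","solvent_bottle","vial_block","reagent_jar","stand"):
        for d in spotter.look_for(q,p): print(n,q,d)
E
```

```text
pics
{'t': 0.0, 'q': array([ 1.11700138e+00,  5.33675231e-02,  1.61431398e+00, -1.92835142e-05,
        1.47599378e+00, -1.19006103e-01]), 'dq': array([ 0.00167043, -0.00085593, -0.00067006, -0.00042333, -0.00178083,
       -0.00032655]), 'effort': array([-2.90627404e-04, -3.93690956e+01, -3.70175529e+01, -1.74523120e-04,
        7.05780520e-03, -1.93313508e-05]), 'tool_pos': array([0.20524129, 0.5900521 , 0.40344409]), 'tool_rot': array([-0.52333449, -3.09711718,  0.00314608]), 'contact_force': array([-0.53550234,  0.34727944,  0.09260819]), 'wrist_torque': array([0.05856591, 0.05143354, 0.01146289]), 'opening': 0.08520349518529363}
{'vertical_fov': 43.212714520692074, 'cx': 316.85000518685825, 'cy': 232.25041176820415, 'dist': array([-0.02890737,  0.        ,  0.        ,  0.        ,  0.        ]), 'rvec': array([ 2.00539881,  1.02941856, -0.5360224 ]), 'tvec': array([-0.26637376, -0.22708477,  1.56097055]), 'shot': 1}
scene blue_carton {'centre': [0.3461, 0.1301, 0.0501], 'confidence': 0.96}
scene blue_carton {'centre': [0.4949, -0.0773, 0.0371], 'confidence': 0.55}
scene orange_
[... 968 characters left out ...]
0.321, 0.1519, 0.0548], 'confidence': 0.7}
top orange_carton {'centre': [0.5397, -0.2838, 0.0596], 'confidence': 0.9}
top orange_carton {'centre': [0.6243, -0.1932, 0.0448], 'confidence': 0.79}
top ramp {'centre': [0.5364, 0.24, 0.0657], 'confidence': 0.86}
top solvent_bottle {'centre': [0.7057, -0.0301, 0.1038], 'confidence': 0.55}
top solvent_bottle {'centre': [0.4683, -0.0662, 0.0391], 'confidence': 0.55}
top solvent_bottle {'centre': [0.5388, 0.2412, 0.0655], 'confidence': 0.28}
top vial_block {'centre': [0.7433, -0.2437, 0.0325], 'confidence': 0.97}
top reagent_jar {'centre': [0.5716, -0.4115, 0.0575], 'confidence': 0.78}
top stand {'centre': [0.5362, 0.221, 0.0567], 'confidence': 0.63}
```

View pics/scene0.png

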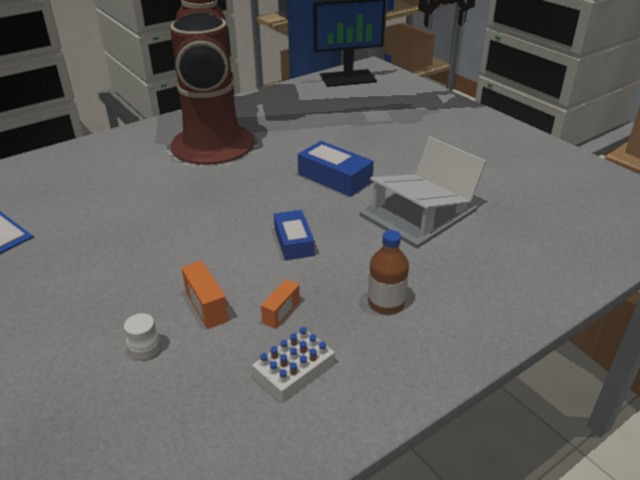

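View pics/top0.png

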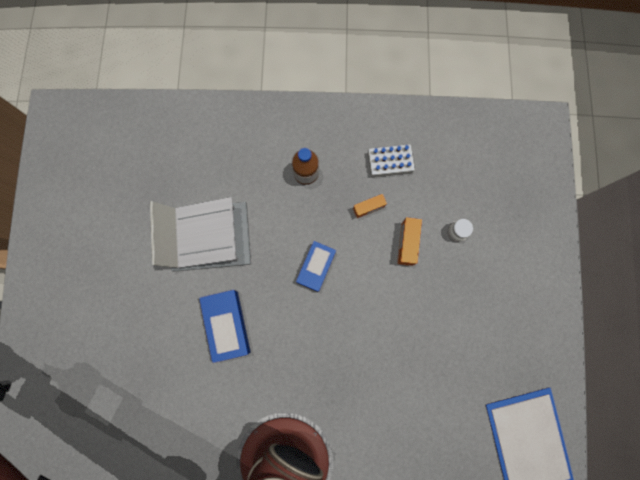

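Look-alikes: the blue ones are the small one at top (317,266) and the big one at (224,326), and the job needs the smaller. The orange ones are the large one at (411,241) and the small one at (370,206), and the larger is meant. I'll confirm both in crops and fit their poses.

```bash
cat > h.py <<'E'
import numpy as np, cv2
from scipy.optimize import minimize
from scipy.spatial.transform import Rotation as R
def K(p):
    f=240/np.tan(np.radians(p["vertical_fov"])/2)
    return np.array([[f,0,p["cx"]],[0,f,p["cy"]],[0,0,1.]])
def extr(p,obs=None):
    if "rvec" in p: return np.array(p["rvec"],float),np.array(p["tvec"],float)
    T=np.eye(4);T[:3,:3]=R.from_rotvec(obs["tool_rot"]).as_matrix();T[:3,3]=obs["tool_pos"]
    C=np.linalg.inv(T@np.array(p["mount"]))
    return R.from_matrix(C[:3,:3]).as_rotvec(),C[:3,3]
def proj(P,p,obs=None):
    r,t=extr(p,obs); return cv2.projectPoints(np.asarray(P,float).reshape(-1,1,3),r,t,K(p),np.array(p["dist"]))[0].reshape(-1,2)
def ray_z(uv,p,z,obs=None):
    r,t=extr(p,obs);n=cv2.undistortPoints(np.array(uv,float).reshape(-1,1,2),K(p),np.array(p["dist"])).reshape(-1,2)
    Rm=cv2.Rodrigues(r)[0];c=-Rm.T@t;d=np.c_[n,np.ones(len(n))]@Rm
    return c+d*((z-c[2])/d[:,2])[:,None]
def cmask(img,kind):
    h=cv2.cvtColor(img,cv2.COLOR_RGB2HSV)
    return cv2.inRange(h,(105,120,40),(130,255,255)) if kind=="blue" else cv2.inRange(h,(5,120,60),(20,255,255))
def comp(m,uv):
    n,l,s,c=cv2.connectedComponentsWithStats(m)
    k=min(range(1,n),key=lambda i:np.hypot(*(c[i]-uv))+(1e3 if s[i,4]<100 else 0))
    o=(l==k).astype(np.uint8); cs,_=cv2.findContours(o,cv2.RETR_EXTERNAL,cv2.CHAIN_APPROX_NONE)
    h=cv2.convexHull(max(cs,key=cv2.contourArea)); return h.reshape(-1,2)
def box(x,y,yaw,size,z0=0):
    c=np.array([[a,b,d] for a in(-.5,.5) for b in(-.5,.5) for d in(0,1)])*size
    cs,sn=np.cos(yaw),np.sin(yaw)
    return np.c_[x+c[:,0]*cs-c[:,1]*sn,y+c[:,0]*sn+c[:,1]*cs,z0+c[:,2]]
S=8
def iou(hA,hB):
    lo=np.floor(np.minimum(hA.min(0),hB.min(0)))-2; sz=np.ceil(np.maximum(hA.max(0),hB.max(0))-lo+2).astype(int)*S
    A=np.zeros((sz[1],sz[0]),np.uint8);B=A.copy()
    cv2.fillConvexPoly(A,np.round((hA-lo)*S).astype(int),1);cv2.fillConvexPoly(B,np.round((hB-lo)*S).astype(int),1)
    return (A&B).sum()/(A|B).sum()
def grow(h):  # pixel-centre hull -> outer half pixel
    h=h.astype(float);return cv2.convexHull(np.concatenate([h+np.array(d)*.5 for d in((1,0),(-1,0),(0,1),(0,-1))]).astype(np.float32)).reshape(-1,2)
def fit(views,size,x0,free_size=False):
    hs=[grow(h) for _,_,h in views]
    def f(v):
        return -sum(iou(h,cv2.convexHull(proj(box(v[0],v[1],v[2],size),p,o).astype(np.float32)).reshape(-1,2)) for (p,o,_),h in zip(views,hs))/len(views)
    best=None
    for dy in (-.15,0,.15):
        x=np.array(x0,float);x[2]+=dy
        r=minimize(f,x,method="Nelder-Mead",options=dict(initial_simplex=x+np.vstack([np.zeros(3),np.diag([.01,.01,.1])]),xatol=1e-4,fatol=1e-5))
        if best is None or r.fun<best.fun: best=r
    return best.x,-best.fun
E
python3 - <<'E'
from h import *
from station import ctrl, eyes, spotter
T=eyes.get_image("top");Sc=eyes.get_image("scene")
B=np.array([.11,.06,.04]);O=np.array([.11,.04,.06])
def yaw0(h):
    w=ray_z(h,T,.04);(c,s,a)=cv2.minAreaRect((w[:,:2]*1000).astype(np.float32)); a=np.radians(a+(90 if s[1]>s[0] else 0)); return c[0]/1000,c[1]/1000,a,s
for k,uvT,uvS,sz in(("blue",(317,266),(294,234),B),("orange",(411,241),(204,293),O)):
    hT=comp(cmask(T["image"],k),uvT);hS=comp(cmask(Sc["image"],k),uvS)
    y=yaw0(hT);print(k,y)
    for v in([(T,None,hT)],[(Sc,None,hS)],[(T,None,hT),(Sc,None,hS)]): print(fit(v,sz,y[:3]))
for p,n in((T,"top"),(Sc,"scene")):
    for q in("blue_carton","orange_carton","ramp","stand","blue_center","orange_center","solvent_bottle","reagent_jar","vial_block"): print(n,q,[(d["centre"],d["confidence"]) for d in spotter.mark_of(q,p)])
c=cv2.resize(T["image"][190:290,140:440],None,fx=2.6,fy=2.6,interpolation=cv2.INTER_CUBIC)
cv2.imwrite("pics/crop.png",c[:,:,::-1])
c=cv2.resize(T["image"][185:285,130:270],None,fx=5.6,fy=5.6,interpolation=cv2.INTER_CUBIC)
cv2.imwrite("pics/ramp.png",c[:,:,::-1])
E
```

```text
blue (0.4733666687011719, -0.0630386619567871, np.float64(2.76555417451255), (58.880279541015625, 109.13438415527344))
(array([ 0.47426242, -0.06301976,  2.76734986]), np.float64(0.9785082002823938))
(array([ 0.46796296, -0.06324696,  2.73514908]), np.float64(0.9366503508071972))
(array([ 0.47344648, -0.06363859,  2.76239881]), np.float64(0.93113906764893))
orange (0.5406917114257812, -0.2925232238769531, np.float64(3.0186580750364818), (45.76185607910156, 117.06731414794922))
(array([ 0.54091577, -0.29381443,  2.99170828]), np.float64(0.9336688014638609))
(array([ 0.53644614, -0.2939022 ,  3.02190857]), np.float64(0.9740699074037652))
(array([ 0.53938586, -0.29440516,  3.01789751]), np.float64(0.9361099296590617))
top blue_carton [([0.5737, -0.4196, -0.0085], 0.7), ([0.3231, 0.1516, -0.0003], 0.65), ([0.4715, -0.0651, 0.0011], 0.56)]
top orange_carton [([0.54, -0.2884, -0.0016], 0.77), ([0.6253, -0.197, 0.0046], 0.6)]
top ramp [([0.5322, 0.2835, 0.032], 0.91), ([0.7514, -0.2504, -0.0018], 0.63)]
top stand [([0.5437, 0.2178, -0.0016], 0.91), ([0.4748, -0.0658, -0.0006], 0.55)]
top bl
[... 238 characters left out ...]
, -0.0014], 0.77)]
top reagent_jar [([0.5759, -0.4183, -0.0049], 0.75)]
top vial_block []
scene blue_carton [([0.3227, 0.1527, -0.0037], 0.95), ([0.4705, -0.0645, -0.0018], 0.9)]
scene orange_carton [([0.627, -0.1928, -0.0017], 0.8)]
scene ramp [([0.5347, 0.2836, 0.032], 0.6)]
scene stand [([0.5452, 0.2134, -0.0008], 0.77)]
scene blue_center [([0.323, 0.1531, 0.0273], 0.62), ([0.7537, -0.2502, -0.0011], 0.56)]
scene orange_center [([0.6267, -0.1948, 0.0173], 0.74), ([0.538, -0.2918, 0.0314], 0.72), ([0.5733, -0.4208, -0.004], 0.42)]
scene solvent_bottle [([0.7188, -0.0269, 0.0046], 0.59)]
scene reagent_jar [([0.575, -0.4222, 0.0003], 0.91)]
scene vial_block [([0.7556, -0.2478, 0.003], 0.73)]
```

View pics/crop.png

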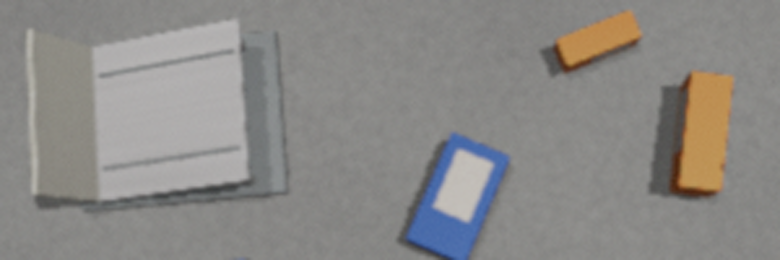

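View pics/ramp.png

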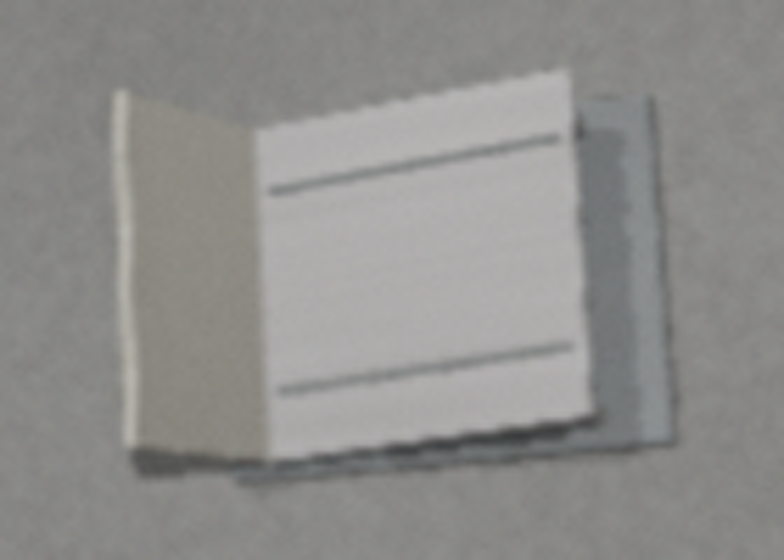

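```bash
cat >> h.py <<'E'
def ramp_pose(v):  # v: origin x,y, yaw of stand -> 4x4 ramp
    x,y,a=v
    Rs=R.from_euler("z",a).as_matrix()
    c,s=np.cos(np.radians(20)),np.sin(np.radians(20))
    # in stand frame: x up slope = (0,-c,s); z=(0,s,c); y=z×x
    X=np.array([0,-c,s]);Z=np.array([0,s,c]);Y=np.cross(Z,X)
    T=np.eye(4);T[:3,:3]=Rs@np.c_[X,Y,Z];T[:3,3]=[x,y,.034];return T
E
python3 - <<'E'
from h import *
from station import eyes
from scipy.optimize import least_squares
T=eyes.get_image("top")
P=np.array([[0,75,0],[0,-75,0],[160,75,0],[160,-75,0],[0,75,90],[0,-75,90]])/1000
C=np.array([[257,130],[268,460],[569,69],[594,415],[130,97],[139,450]])
uv=np.array([130,185])+(C+.5)/5.6-.5
# lines: y=+-45
def f(v):
    M=ramp_pose(v);return (proj(P@M[:3,:3].T+M[:3,3],T)-uv).ravel()
r=least_squares(f,[.533,.2835,0]);print(r.x,r.fun.reshape(-1,2).round(2))
img=T["image"].copy();M=ramp_pose(r.x)
big=cv2.resize(img[185:285,130:270],None,fx=5.6,fy=5.6,interpolation=cv2.INTER_CUBIC)
L=np.array([[0,75,0],[160,75,0],[160,-75,0],[0,-75,0],[0,75,0],[0,75,90],[0,-75,90],[0,-75,0]])/1000
def dr(Q):
    q=(proj(Q@M[:3,:3].T+M[:3,3],T)-[130,185]+.5)*5.6-.5
    cv2.polylines(big,[q.round().astype(int)],False,(255,0,0),1)
dr(L);dr(np.array([[0,45,0],[160,45,0]])/1000);dr(np.array([[0,-45,0],[160,-45,0]])/1000)
cv2.imwrite("pics/rampfit.png",big[:,:,::-1])
# stand origin
print((M@[0,0,0,1])[:3], R.from_euler("z",r.x[2]).apply([0,-.07,0])[:2]+r.x[:2])
E
```

```text
[0.53536737 0.28314878 0.12140359] [[ 0.11  0.16]
 [ 0.91  0.54]
 [-0.03  0.02]
 [-0.39  0.34]
 [-0.67 -0.81]
 [ 0.12 -0.22]]
[0.53536737 0.28314878 0.034     ] [0.54384476 0.21366401]
```

View pics/rampfit.png

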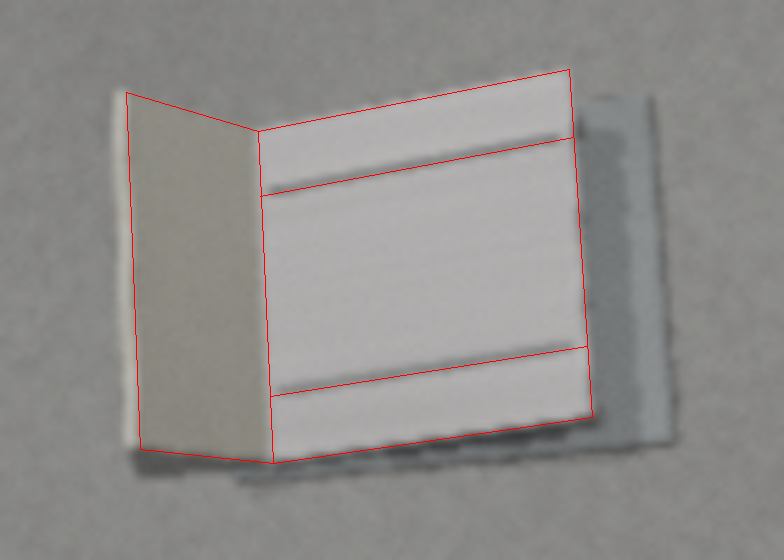

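The crop confirms the small blue carton (labelled, lying flat) and the large orange carton at the right. The ramp fit lands on the edges and lines. Next is a helper that turns a target pose into remaining tool-axis shifts and turns.

```bash
cat >> h.py <<'E'
def toolR(phi_deg): # tool down, tool x at world angle phi
    a=np.radians(phi_deg);x=np.array([np.cos(a),np.sin(a),0]);z=np.array([0,0,-1.]);return np.c_[x,np.cross(z,x),z]
def go(pos,Rt):
    from station import ctrl
    o=ctrl.get_obs();Rc=R.from_rotvec(o["tool_rot"]).as_matrix()
    d=Rc.T@(np.asarray(pos)-o["tool_pos"]);w=R.from_matrix(Rc.T@Rt).as_rotvec()
    print("t %.2f pos"%o["t"],o["tool_pos"].round(4),"F",o["contact_force"].round(1),"open %.4f"%o["opening"])
    print("shift mm",(d*1e3).round(1),"turn rad",w.round(3),"min rows",round(max(np.linalg.norm(d)/.0417,np.linalg.norm(w)/.125),1),"q",o["q"].round(2))
E
python3 - <<'E'
from h import *
from station import ctrl
print(ctrl.finger_overhang)
go([.4847,-.068,.30],toolR(158.4))
E
python3 -m crank '[[0,0,0,-28,-30.8,0,-1],[0,0,0,-28,-30.8,0,-1],[0,0,0,-28,-30.8,0,-1],[0,0,0,-28,-30.8,0,-1]]'
python3 -c "
from h import *
go([.4847,-.068,.30],toolR(158.4))"
```

```text
0.1734
t 1.85 pos [0.2053 0.5903 0.4047] F [-0.7 -0.4  0.4] open 0.0852
shift mm [-480.1 -530.   104.7] turn rad [-0.     0.     0.042] min rows 17.3 q [ 1.12  0.05  1.61 -0.    1.48 -0.12]
t: 2.18
tool_pos: [0.2698, 0.4386, 0.4025]
tool_rot: [-0.506, -3.099, 0.001]
contact_force: [1.4, -0.4, 0.6]
opening: 0.0853
t 2.18 pos [0.2698 0.4386 0.4025] F [ 1.4 -0.4  0.6] open 0.0853
shift mm [-365.1 -411.8  102.1] turn rad [-0.001 -0.002  0.053] min rows 13.4 q [ 0.87 -0.21  1.87  0.    1.49 -0.37]
```

```bash
python3 -m crank '[[0,0,0.01,-27.5,-31,0,-1],[0,0,0.01,-27.5,-31,0,-1],[0,0,0.01,-27.5,-31,0,-1],[0,0,0.01,-27.5,-31,0,-1],[0,0,0.01,-27.5,-31,0,-1],[0,0,0,-27.5,-31,0,-1],[0,0,0,-27.5,-31,0,-1],[0,0,0,-27.5,-31,0,-1]]'
python3 -c "
from h import *
go([.4847,-.068,.30],toolR(158.4))"
```

```text
t: 2.85
tool_pos: [0.3869, 0.1261, 0.4038]
tool_rot: [0.578, 3.083, 0.005]
contact_force: [0.9, 0.3, -0.2]
opening: 0.0857
t 2.85 pos [0.3869 0.1261 0.4038] F [ 0.9  0.3 -0.2] open 0.0857
shift mm [-161.  -145.9  103.9] turn rad [0.004 0.005 0.007] min rows 5.8 q [ 0.13 -0.51  2.09  0.    1.56 -1.07]
```

```bash
python3 -m crank '[[0,0,0,-27,-24,17,-1],[0,0,0,-27,-24,17,-1],[0,0,0.005,-27,-24,17,-1],[0,0,0,-27,-24,17,-1],[0,0,0,-27,-25,17,-1],[0,0,0,-25,-24,17,-1],[0,0,0,0,0,0,-1],[0,0,0,0,0,0,-1]]'
python3 - <<'E'
from h import *
from station import ctrl,eyes
go([.4847,-.068,.30],toolR(158.4))
o=ctrl.get_obs();p=eyes.get_image("wrist");cv2.imwrite("pics/w1.png",p["image"][:,:,::-1])
print(np.array(p["mount"]).round(3).tolist(),p["vertical_fov"])
h=comp(cmask(p["image"],"blue"),(320,300))
print(fit([(p,o,h)],np.array([.11,.06,.04]),[.4735,-.0636,2.765]))
E
```

```text
t: 3.52
tool_pos: [0.4876, -0.0849, 0.3039]
tool_rot: [0.602, 3.063, 0.008]
contact_force: [0.2, 0.2, 0.4]
opening: 0.0855
t 3.52 pos [ 0.4876 -0.0849  0.3039] F [0.2 0.2 0.4] open 0.0855
shift mm [ 9.2 14.5  3.9] turn rad [ 0.009  0.019 -0.011] min rows 0.4 q [-0.32 -0.19  2.01  0.01  1.3  -1.51]
[[0.001, -0.957, -0.29, 0.074], [1.0, 0.0, 0.001, -0.0], [-0.001, -0.29, 0.957, 0.032], [0.0, 0.0, 0.0, 1.0]] 58.874776062589085
(array([ 0.47300766, -0.06329115,  2.76734956]), np.float64(0.9787922876762155))
```

View pics/w1.png

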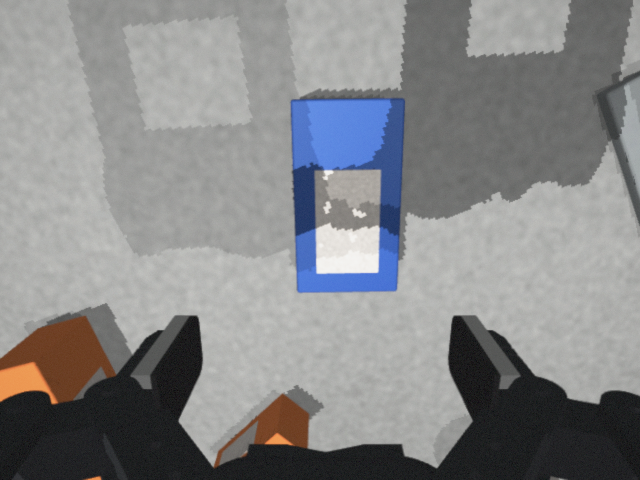

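The wrist view shows the blue carton at (348,195), aligned with the jaws, and its fit agrees with the top view within 1 mm. Descending.

```bash
python3 -m crank '[[0.009,0.019,-0.011,9,14,10,-1],[0,0,0,0,0,25,-1],[0,0,0,0,0,25,-1],[0,0,0,0,0,0,-1]]'
python3 -c "
from h import *
go([.4844,-.0678,.182],toolR(158.5))"
```

```text
t: 3.9
tool_pos: [0.4853, -0.0647, 0.2476]
tool_rot: [0.58, 3.079, -0.002]
contact_force: [-0.7, -0.3, -1.1]
opening: 0.0855
t 3.90 pos [ 0.4853 -0.0647  0.2476] F [-0.7 -0.3 -1.1] open 0.0855
shift mm [ 0.3 -3.2 65.6] turn rad [0.001 0.009 0.003] min rows 1.6 q [-0.28 -0.12  2.06 -0.    1.2  -1.48]
```

```bash
python3 -m crank '[[0,0.009,0,0,-2.5,20,-1],[0,0,0,0,0,20,-1],[0,0,0,0,0,13,-1],[0,0,0,0,0,0,-1],[0,0,0,0,0,0,-1]]'
python3 -c "
from h import *
go([.4844,-.0678,.182],toolR(158.5))"
```

```text
t: 4.32
tool_pos: [0.4866, -0.0628, 0.2015]
tool_rot: [0.567, 3.08, 0.001]
contact_force: [-0.1, 0.3, -0.2]
opening: 0.0853
t 4.32 pos [ 0.4866 -0.0628  0.2015] F [-0.1  0.3 -0.2] open 0.0853
shift mm [ 0.5 -5.5 19.4] turn rad [0.002 0.01  0.011] min rows 0.5 q [-0.28 -0.05  2.08  0.    1.1  -1.49]
```

```bash
python3 -m crank '[[0,0.01,0.01,0,-5.5,10,-1],[0,0,0,0,0,8,-1],[0,0,0,0,0,0,-1],[0,0,0,0,0,0,-1]]'
python3 -c "
from h import *
go([.4844,-.0678,.182],toolR(158.5))"
```

```text
t: 4.65
tool_pos: [0.4867, -0.068, 0.1876]
tool_rot: [0.581, 3.079, 0.002]
contact_force: [0.1, -0.3, 0.0]
opening: 0.0849
t 4.65 pos [ 0.4867 -0.068   0.1876] F [ 0.1 -0.3  0. ] open 0.0849
shift mm [ 2.3 -0.6  5.6] turn rad [0.003 0.008 0.002] min rows 0.1 q [-0.29 -0.02  2.08  0.    1.07 -1.49]
```

```bash
python3 -m crank '[[0,0.008,0,2,0,7,-1],[0,0,0,0,0,0,-1],[0,0,0,0,0,0,1],[0,0,0,0,0,0,1],[0,0,0,0,0,0,1],[0,0,0,0,0,0,1],[0,0,0,0,0,0,1],[0,0,0,0,0,0,1]]' 50
python3 -c "
from h import *
go([.4844,-.0678,.182],toolR(158.5))"
```

```text
t: 5.32
tool_pos: [0.4853, -0.0676, 0.1811]
tool_rot: [0.583, 3.085, 0.005]
contact_force: [0.4, 0.2, -0.5]
opening: 0.0592
t 5.32 pos [ 0.4853 -0.0676  0.1811] F [ 0.4  0.2 -0.5] open 0.0592
shift mm [ 0.8 -0.5 -0.9] turn rad [0.003 0.001 0.002] min rows 0.0 q [-0.29 -0.01  2.08  0.    1.07 -1.49]
```

Blue is gripped (opening 59.2 mm). Lifting and heading to a hover over the ramp.

```bash
cat >> h.py <<'E'
RV=[0.5354,0.2834,0.121]
def ramp_tool(cx,cz,gx=.0128,gz=.161,cy=0): # carton centre at (cx,cy,cz) in ramp
    M=ramp_pose(RV);Rt=np.c_[-M[:3,0],M[:3,1],-M[:3,2]]
    return M[:3,:3]@[cx+gx,cy,cz+gz]+M[:3,3],Rt
def where(gx=.0128,gz=.161):
    from station import ctrl
    o=ctrl.get_obs();M=ramp_pose(RV);Rc=R.from_rotvec(o["tool_rot"]).as_matrix()
    c=o["tool_pos"]+Rc@[gx,0,gz];print("carton centre in ramp",(M[:3,:3].T@(c-M[:3,3])).round(4))
E
python3 -m crank '[[0,0,0,0,0,-15,1],[0,0,0,0,0,-30,1],[0,0,0,0,0,-35,1],[0,0,0,0,0,-35,1],[0,0,0,0,0,-35,1]]'
python3 -c "
from h import *
p,Rt=ramp_tool(.085,.08);print(p);go(p,Rt)
go([p[0],p[1],.33],toolR(96.9))"
```

```text
t: 5.73
tool_pos: [0.48, -0.0666, 0.3217]
tool_rot: [-0.578, -3.059, -0.01]
contact_force: [1.9, -0.5, -1.9]
opening: 0.0594
[0.53654369 0.27399419 0.29391549]
t 5.73 pos [ 0.48   -0.0666  0.3217] F [ 1.9 -0.5 -1.9] open 0.0594
shift mm [ 70.9 337.7  30.1] turn rad [ 0.173 -0.341  1.068] min rows 9.1 q [-0.29 -0.22  2.01  0.    1.38 -1.49]
t 5.73 pos [ 0.48   -0.0666  0.3217] F [ 1.9 -0.5 -1.9] open 0.0594
shift mm [ 72.  337.7  -6. ] turn rad [-0.015 -0.027  1.076] min rows 8.6 q [-0.29 -0.22  2.01  0.    1.38 -1.49]
```

```bash
python3 -m crank '[[0,0,0.11,7,33,0,1],[0,0,0.11,10.6,32,0,1],[0,0,0.11,14,31,0,1],[0,0,0.11,17,29,0,1],[0,0,0.11,20,27,0,1],[0,0,0.11,23,25,0,1],[0,0,0.11,25,22,0,1],[0,0,0.11,25,18,0,1]]'
python3 -c "
from h import *
p,Rt=ramp_tool(.085,.08);print(p);go(p,Rt)
go([p[0],p[1],.33],toolR(96.9))"
```

```text
t: 6.4
tool_pos: [0.5331, 0.1988, 0.3311]
tool_rot: [-1.897, -2.49, 0.006]
contact_force: [0.5, -0.0, -2.6]
opening: 0.059
[0.53654369 0.27399419 0.29391549]
t 6.40 pos [0.5331 0.1988 0.3311] F [ 0.5 -0.  -2.6] open 0.0590
shift mm [71.3 23.7 37.4] turn rad [ 0.015 -0.354  0.148] min rows 3.1 q [ 0.23 -0.02  1.81  0.01  1.36 -0.04]
t 6.40 pos [0.5331 0.1988 0.3311] F [ 0.5 -0.  -2.6] open 0.0590
shift mm [71.5 23.3  1.3] turn rad [-0.011 -0.006  0.148] min rows 1.8 q [ 0.23 -0.02  1.81  0.01  1.36 -0.04]
```

```bash
python3 -m crank '[[0.004,-0.09,0.037,18,6,0,1],[0.004,-0.09,0.037,18,5,0,1],[0.004,-0.09,0.037,18,4,0,1],[0.004,-0.085,0.037,17,4,0,1],[0,0,0,0,0,0,1],[0,0,0,0,0,0,1]]'
python3 -c "
from h import *
p,Rt=ramp_tool(.08,.08);print(p);go(p,Rt);where()"
```

```text
t: 6.9
tool_pos: [0.535, 0.2809, 0.3157]
tool_rot: [1.894, 2.133, -0.352]
contact_force: [0.2, 0.6, -2.8]
opening: 0.0594
[0.53597656 0.2786583  0.29220539]
t 6.90 pos [0.535  0.2809 0.3157] F [ 0.2  0.6 -2.8] open 0.0594
shift mm [ 6.1  0.8 22.8] turn rad [-0.005  0.014 -0.001] min rows 0.6 q [ 0.42  0.11  1.71 -0.35  1.44  0.37]
carton centre in ramp [ 0.088  -0.0015  0.1027]
```

```bash
python3 -m crank '[[-0.005,0.014,0,4,0.5,17,1],[0,0,0,7,0,20,1],[0,0,0,8,0,20,1],[0,0,0,0,0,8,1],[0,0,0,0,0,0,1]]'
python3 - <<'E'
from h import *
p,Rt=ramp_tool(.065,.03);go(p,Rt);where()
from station import eyes
for n in("scene","top","wrist"):
    q=eyes.get_image(n);i=q["image"]
    if n=="scene": i=cv2.resize(i[90:260,320:520],None,fx=3.5,fy=3.5,interpolation=cv2.INTER_CUBIC)
    if n=="top": i=cv2.resize(i[185:285,130:270],None,fx=5.6,fy=5.6,interpolation=cv2.INTER_CUBIC)
    cv2.imwrite(f"pics/{n}2.png",i[:,:,::-1])
E
```

```text
t: 7.32
tool_pos: [0.5362, 0.2726, 0.2466]
tool_rot: [1.905, 2.147, -0.327]
contact_force: [-0.2, 0.1, -3.1]
opening: 0.0593
t 7.32 pos [0.5362 0.2726 0.2466] F [-0.2  0.1 -3.1] open 0.0593
shift mm [5.1 0.5 5.1] turn rad [-0.001 -0.01  -0.001] min rows 0.2 q [ 0.4   0.18  1.76 -0.34  1.31  0.39]
carton centre in ramp [ 0.0685 -0.0007  0.0352]
```

View pics/scene2.png

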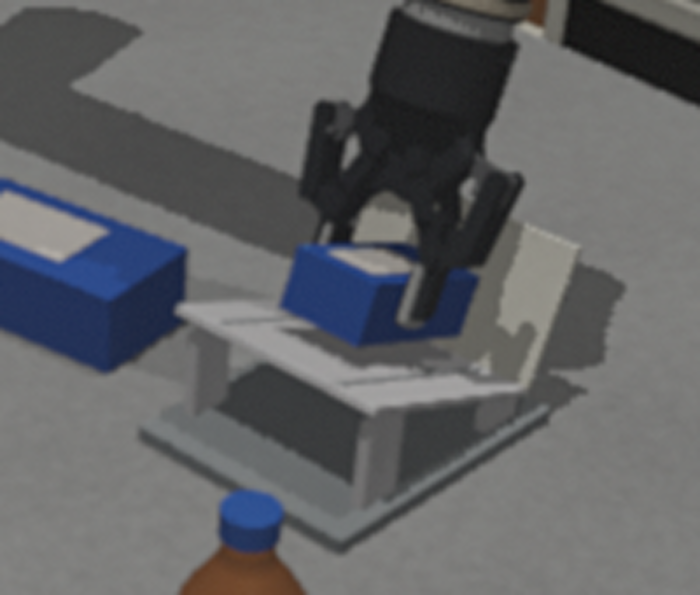

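View pics/wrist2.png

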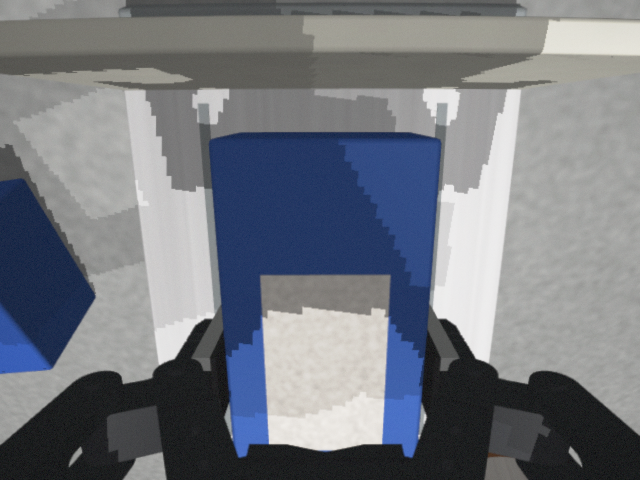

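The views show the carton parallel to the slope, centred between the grey lines (203 and 442 px) and square to the backstop. Lowering it now.

```bash
python3 -m crank '[[0,-0.01,0,3,0.5,6,1],[0,0,0,2,0,5,1],[0,0,0,0,0,3,1],[0,0,0,0,0,0,1]]'
python3 - <<'E'
from h import *
p,Rt=ramp_tool(.06,.02);go(p,Rt);where()
E
```

```text
t: 7.8
tool_pos: [0.5396, 0.2741, 0.2387]
tool_rot: [1.898, 2.135, -0.318]
contact_force: [-0.4, -0.3, -2.8]
opening: 0.0591
t 7.80 pos [0.5396 0.2741 0.2387] F [-0.4 -0.3 -2.8] open 0.0591
shift mm [ 6.4 -3.2  8. ] turn rad [ 0.012 -0.003 -0.006] min rows 0.3 q [ 0.41  0.2   1.76 -0.35  1.29  0.4 ]
carton centre in ramp [0.066 0.005 0.028]
```

```bash
python3 -m crank '[[0.012,-0.003,-0.006,2,-3,5,1],[0,0,0,2,0,4,1],[0,0,0,0,0,0,1]]'
python3 - <<'E'
from h import *
p,Rt=ramp_tool(.06,.02);go(p,Rt);where()
E
```

```text
t: 8.05
tool_pos: [0.5371, 0.2751, 0.2308]
tool_rot: [1.896, 2.141, -0.334]
contact_force: [1.0, -0.6, -3.5]
opening: 0.0594
t 8.05 pos [0.5371 0.2751 0.2308] F [ 1.  -0.6 -3.5] open 0.0594
shift mm [ 2.5 -0.7  1.1] turn rad [0.001 0.001 0.   ] min rows 0.1 q [ 0.41  0.21  1.76 -0.35  1.29  0.4 ]
carton centre in ramp [0.0626 0.0008 0.0211]
```

```bash
python3 -m crank '[[0,0,0,1.5,0,2,1],[0,0,0,0,0,1,1]]'; python3 -m crank '[[0,0,0,1,0,1.5,1],[0,0,0,0,0,1,1]]'
python3 - <<'E'
from h import *
p,Rt=ramp_tool(.057,.02);go(p,Rt);where()
E
```

```text
t: 8.22
tool_pos: [0.5376, 0.276, 0.2303]
tool_rot: [1.895, 2.139, -0.334]
contact_force: [-1.2, 0.8, 0.6]
opening: 0.0594
t: 8.38
tool_pos: [0.5381, 0.2767, 0.23]
tool_rot: [1.895, 2.138, -0.334]
contact_force: [-3.7, 2.2, 4.7]
opening: 0.0595
t 8.38 pos [0.5381 0.2767 0.23  ] F [-3.7  2.2  4.7] open 0.0595
shift mm [ 3.8 -1.8  0.8] turn rad [ 0.003  0.003 -0.001] min rows 0.1 q [ 0.41  0.21  1.76 -0.35  1.29  0.41]
carton centre in ramp [0.0614 0.0023 0.0208]
```

```bash
python3 -m crank '[[0,0,0,4,-1.5,0,1],[0,0,0,2,0,0,1]]'; python3 -m crank '[[0,0,0,3,0,0,1],[0,0,0,3,0,0,1]]'
python3 - <<'E'
from h import *
p,Rt=ramp_tool(.055,.02);go(p,Rt);where()
E
```

```text
t: 8.55
tool_pos: [0.536, 0.2823, 0.2281]
tool_rot: [1.895, 2.137, -0.332]
contact_force: [-0.9, -0.5, 0.5]
opening: 0.0589
t: 8.72
tool_pos: [0.536, 0.286, 0.227]
tool_rot: [1.888, 2.13, -0.344]
contact_force: [-4.4, -17.6, 12.9]
opening: 0.0591
t 8.72 pos [0.536 0.286 0.227] F [ -4.4 -17.6  12.9] open 0.0591
shift mm [-4.1 -0.9  1.2] turn rad [ 0.003  0.015 -0.001] min rows 0.1 q [ 0.43  0.22  1.75 -0.36  1.3   0.43]
carton centre in ramp [0.0533 0.0014 0.021 ]
```

Backstop contact (18 N at a computed 53 mm, nominal 55). I'll ease off slightly and release.

```bash
python3 -m crank '[[0,0.01,0,-2,0,0,1],[0,0,0,0,0,0,1]]'; python3 -m crank '[[0,0,0,0,0,0,-1],[0,0,0,0,0,0,-1],[0,0,0,0,0,0,-1],[0,0,0,0,0,0,-1]]'; python3 -m crank '[[0,0,0,0,0,-15,-1],[0,0,0,0,0,-25,-1],[0,0,0,0,0,-25,-1],[0,0,0,0,0,-30,-1],[0,0,0,0,0,-30,-1],[0,0,0,0,0,0,-1],[0,0,0,0,0,0,-1]]'
python3 - <<'E'
from h import *
from station import ctrl,eyes
o=ctrl.get_obs();print(o["tool_pos"],o["tool_rot"],o["q"].round(3))
q=eyes.get_image("wrist");cv2.imwrite("pics/w3.png",q["image"][:,:,::-1])
np.savez("w3.npz",img=q["image"],**{k:v for k,v in q.items() if k!="image"},tp=o["tool_pos"],tr=o["tool_rot"])
# overlay predicted blue box
M=ramp_pose(RV);c=box(.055,.0014,0,np.array([.11,.06,.04]));c=c@M[:3,:3].T+M[:3,3]
print(proj(c,q,o).round(0).tolist())
E
```

```text
t: 8.88
tool_pos: [0.5364, 0.284, 0.2276]
tool_rot: [1.893, 2.136, -0.336]
contact_force: [-0.3, -1.4, 1.0]
opening: 0.059
t: 9.22
tool_pos: [0.5363, 0.2846, 0.2266]
tool_rot: [1.893, 2.137, -0.335]
contact_force: [-0.7, 0.2, -0.1]
opening: 0.0856
t: 9.8
tool_pos: [0.5292, 0.3297, 0.3448]
tool_rot: [1.893, 2.14, -0.343]
contact_force: [0.1, 0.0, -0.4]
opening: 0.0851
[0.52923271 0.32966174 0.34481656] [ 1.89276864  2.14021352 -0.34290615] [ 0.493  0.135  1.637 -0.33   1.508  0.415]
[[281.0, 130.0], [274.0, 133.0], [377.0, 130.0], [385.0, 133.0], [285.0, 291.0], [279.0, 317.0], [371.0, 291.0], [377.0, 318.0]]
```

View pics/w3.png

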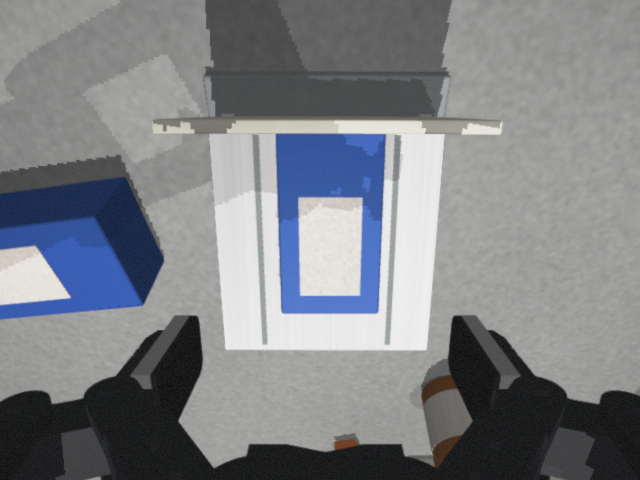

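The picture shows blue flush against the backstop (edge at row 133), centred between the grey lines and fully released. Next is the orange carton: untilt while moving toward -y, then turn.

```bash
python3 -m crank '[[0,0.087,0,-38,-3,3,-1],[0,0.087,0,-38,-3,3,-1],[0,0.087,0,-38,-3,0,-1],[0,0.087,0,-40,-3,0,-1],[0,0,0.12,-40,-5,0,-1],[0,0,0.12,-40,-10,0,-1],[0,0,0.12,-39,-15,0,-1],[0,0,0.12,-37,-18,0,-1]]'
python3 -c "
from h import *
go([.54,-.293,.37],toolR(-7.1))"
```

```text
t: 10.52
tool_pos: [0.4818, 0.0267, 0.3624]
tool_rot: [-2.576, -1.777, 0.008]
contact_force: [-0.5, -0.5, -0.1]
opening: 0.0856
t 10.52 pos [0.4818 0.0267 0.3624] F [-0.5 -0.5 -0.1] open 0.0856
shift mm [-278.2  167.8  -10.6] turn rad [-0.013  0.006  1.332] min rows 10.7 q [-0.1  -0.27  1.98  0.01  1.44  0.26]
```

```bash
python3 -m crank '[[0,0,0.12,-26,15,0,-1],[0,0,0.12,-24,18.5,0,-1],[0,0,0.12,-21,21,0,-1],[0,0,0.12,-18.5,23.5,0,-1],[0,0,0.12,-15.5,25.5,0,-1],[0,0,0.12,-12.5,27,0,-1],[0,0,0.12,-9,28,0,-1],[0,0,0.12,-6,29,0,-1]]'
python3 -c "
from h import *
go([.54,-.293,.37],toolR(-7.1))"
```

```text
t: 11.18
tool_pos: [0.5086, -0.2219, 0.345]
tool_rot: [-3.108, -0.326, 0.044]
contact_force: [0.4, -1.1, -0.0]
opening: 0.0855
t 11.18 pos [ 0.5086 -0.2219  0.345 ] F [ 0.4 -1.1 -0. ] open 0.0855
shift mm [ 15.3  75.6 -26.9] turn rad [-0.014  0.029  0.333] min rows 2.7 q [-0.54 -0.06  1.83 -0.    1.41  0.82]
```

```bash
python3 -m crank '[[-0.005,0.01,0.11,9,22,-9,-1],[-0.005,0.01,0.11,6,24,-9,-1],[-0.004,0.01,0.11,4,22,-9,-1],[0,0,0,0,0,0,-1],[0,0,0,0,0,0,-1]]'
python3 - <<'E'
from h import *
from station import ctrl,eyes
go([.54,-.293,.37],toolR(-7.1))
o=ctrl.get_obs();p=eyes.get_image("wrist");cv2.imwrite("pics/w4.png",p["image"][:,:,::-1])
uv=proj([[.54,-.293,.06]],p,o)[0];print(uv)
h=comp(cmask(p["image"],"orange"),uv)
print(fit([(p,o,h)],np.array([.11,.04,.06]),[.54,-.293,3.01]))
E
```

```text
t: 11.6
tool_pos: [0.5316, -0.297, 0.361]
tool_rot: [-3.127, 0.237, 0.018]
contact_force: [-1.1, 0.5, -0.4]
opening: 0.0854
t 11.60 pos [ 0.5316 -0.297   0.361 ] F [-1.1  0.5 -0.4] open 0.0854
shift mm [ 7.6 -5.2 -9. ] turn rad [-0.005  0.012 -0.027] min rows 0.3 q [-0.63  0.05  1.69 -0.    1.41  1.09]
[318.54750034 214.84473678]
(array([ 0.5395304 , -0.29287882,  3.03225869]), np.float64(0.9828384412950938))
```

View pics/w4.png

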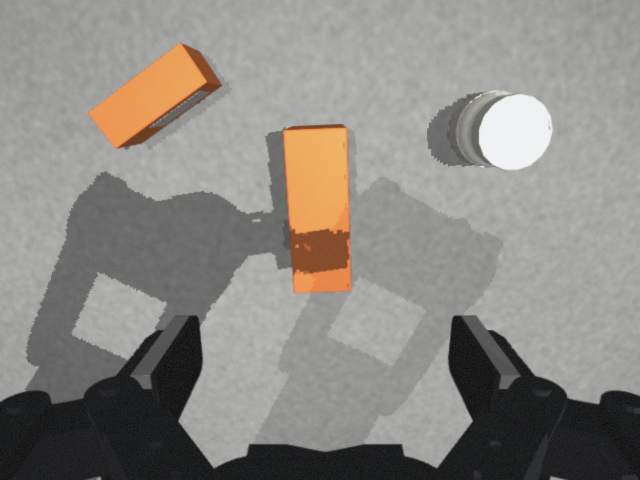

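The wrist view shows the large orange carton at (320,210), the small one at (155,95) and the jar at (512,130). The fit is (0.5395,-0.2929) with the long axis at 173.7°. Descending to grip near its top.

```bash
python3 -m crank '[[-0.005,0.012,-0.03,8,-5,20,-1],[0,0,-0.01,0,0,35,-1],[0,0,0,0,0,35,-1],[0,0,0,0,0,30,-1],[0,0,0,0,0,10,-1],[0,0,0,0,0,0,-1]]'
python3 -c "
from h import *
go([.5397,-.293,.21],toolR(-6.3))"
```

```text
t: 12.15
tool_pos: [0.539, -0.2871, 0.225]
tool_rot: [-3.137, 0.153, 0.001]
contact_force: [-0.4, 0.2, -0.8]
opening: 0.0853
t 12.15 pos [ 0.539  -0.2871  0.225 ] F [-0.4  0.2 -0.8] open 0.0853
shift mm [ 1.3  5.8 15. ] turn rad [-0.     0.     0.012] min rows 0.4 q [-0.61  0.19  1.78  0.    1.17  1.06]
```

```bash
python3 -m crank '[[0,0,0.012,1,5.5,9,-1],[0,0,0,0,0,7,-1],[0,0,0,0,0,0,-1],[0,0,0,0,0,0,-1]]'
python3 -c "
from h import *
go([.5397,-.293,.21],toolR(-6.3))"
```

```text
t: 12.48
tool_pos: [0.5403, -0.2923, 0.2106]
tool_rot: [3.136, -0.169, 0.003]
contact_force: [-0.1, -0.7, 1.0]
opening: 0.0852
t 12.48 pos [ 0.5403 -0.2923  0.2106] F [-0.1 -0.7  1. ] open 0.0852
shift mm [-0.5  0.8  0.6] turn rad [ 0.001 -0.002  0.002] min rows 0.0 q [-0.62  0.22  1.77  0.    1.15  1.06]
```

```bash
python3 -m crank '[[0,0,0,0,0,0,1],[0,0,0,0,0,0,1],[0,0,0,0,0,0,1],[0,0,0,0,0,0,1],[0,0,0,0,0,0,1],[0,0,0,0,0,0,1],[0,0,0,0,0,0,1],[0,0,0,0,0,0,1]]' 60; python3 -m crank '[[0,0,0,0,0,-15,1],[0,0,0,0,0,-30,1],[0,0,0,0,0,-30,1],[0,0,0,0,0,-10,1],[0,0,0,0,0,0,1]]'
python3 -c "
from h import *
az=-1.03
go([.46*np.cos(az),.46*np.sin(az),.30],toolR(31))"
```

```text
t: 13.15
tool_pos: [0.5418, -0.2935, 0.2157]
tool_rot: [3.132, -0.169, 0.014]
contact_force: [0.0, 0.9, 0.5]
opening: 0.0384
t: 13.57
tool_pos: [0.5393, -0.2919, 0.2975]
tool_rot: [-3.136, 0.17, 0.001]
contact_force: [0.6, -0.4, -1.0]
opening: 0.0386
t 13.57 pos [ 0.5393 -0.2919  0.2975] F [ 0.6 -0.4 -1. ] open 0.0386
shift mm [-289.7  134.5   -2.4] turn rad [-0.001  0.    -0.649] min rows 7.7 q [-0.62  0.11  1.73  0.    1.3   1.06]
```

```bash
python3 - <<'E'
from station import eyes
import cv2
q=eyes.get_image("scene");cv2.imwrite("pics/s5.png",cv2.resize(q["image"][170:370,100:400],None,fx=2.6,fy=2.6)[:,:,::-1])
q=eyes.get_image("wrist");cv2.imwrite("pics/w5.png",q["image"][:,:,::-1])
E
```

```text
(no output)
```

View pics/s5.png

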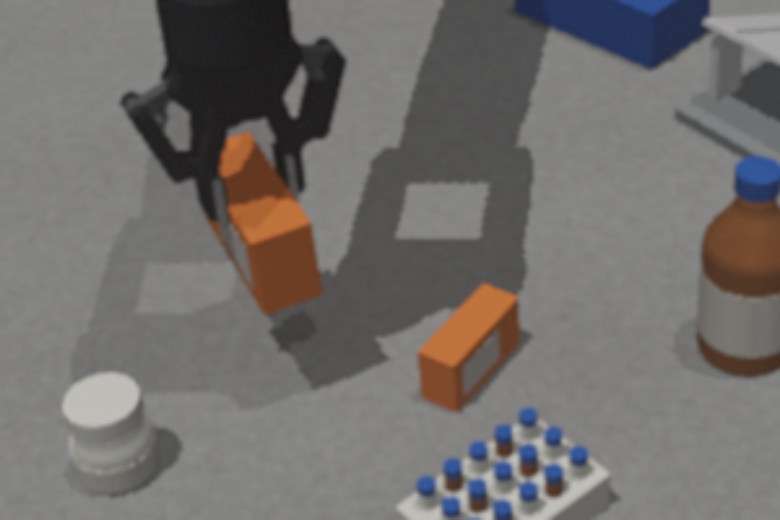

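View pics/w5.png

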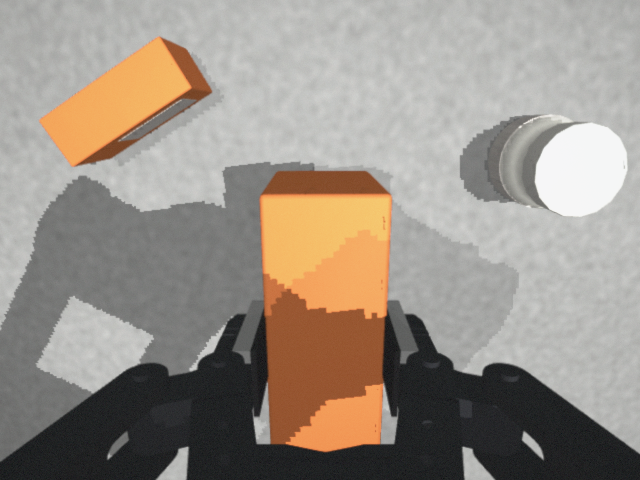

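Orange is held level between the pads (column 325). Moving it to the clear area at azimuth -59°.

```bash
python3 -m crank '[[0,0,-0.08,-36,17,0,1],[0,0,-0.08,-37,14,0,1],[0,0,-0.08,-38,11,0,1],[0,0,-0.08,-39,8,0,1],[0,0,-0.08,-39,4,0,1],[0,0,-0.08,-40,1,0,1],[0,0,-0.08,-40,-2,0,1],[0,0,-0.08,-35,-5,0,1]]'
python3 -c "
from h import *
az=-1.03
go([.46*np.cos(az),.46*np.sin(az),.30],toolR(31))"
```

```text
t: 14.33
tool_pos: [0.2348, -0.3922, 0.2772]
tool_rot: [-2.986, -0.884, 0.014]
contact_force: [0.2, -1.0, -1.7]
opening: 0.0389
t 14.33 pos [ 0.2348 -0.3922  0.2772] F [ 0.2 -1.  -1.7] open 0.0389
shift mm [  0.5   2.2 -22.9] turn rad [-0.029  0.001  0.034] min rows 0.6 q [-1.19 -0.24  2.11 -0.01  1.3  -0.2 ]
```

```bash
python3 -m crank '[[0.1,0,0.01,0,17,-4,1],[0.11,0,0.01,0,17,-3,1],[0.11,0,0.01,0,17,-2,1],[0.11,0,0,0,17,0,1],[0.11,0,0,0,17,1,1],[0,0,0,0,0,0,1]]'
python3 -c "
from h import *
az=-1.03
go([.46*np.cos(az),.46*np.sin(az),.30],toolR(31))"
```

```text
t: 14.83
tool_pos: [0.2665, -0.4607, 0.247]
tool_rot: [-2.453, -0.666, 0.219]
contact_force: [-0.9, -0.3, -3.3]
opening: 0.0385
t 14.83 pos [ 0.2665 -0.4607  0.247 ] F [-0.9 -0.3 -3.3] open 0.0385
shift mm [  7.8 -89.6  -1.7] turn rad [-0.614  0.003 -0.01 ] min rows 4.9 q [-1.17  0.15  1.82 -0.08  1.78 -0.12]
```

```bash
python3 -m crank '[[0.1,0,0,0,16,1,1],[0.1,0,0,0,16,1,1],[0.1,0,0,0,16,1,1],[0.1,0,0,0,16,1,1],[0.06,0,0,0,10,1,1],[0,0,0,0,0,0,1]]'
python3 - <<'E'
from h import *
from station import ctrl,eyes
az=-1.03
go([.46*np.cos(az),.46*np.sin(az),.30],toolR(31))
o=ctrl.get_obs();Rc=R.from_rotvec(o["tool_rot"]).as_matrix();print(Rc.round(3).tolist())
for n in("+y","-y"):
  s=1 if n=="+y" else -1
  print(n,"bottom edge",(o["tool_pos"]+Rc@[0,s*.02,.216]).round(4),"top edge",(o["tool_pos"]+Rc@[0,s*.02,.156]).round(4),"fingertip back",(o["tool_pos"]+Rc@[0,s*.035,.173]).round(4),"body",(o["tool_pos"]+Rc@[0,s*.0425,.101]).round(4))
q=eyes.get_image("scene");cv2.imwrite("pics/s6.png",q["image"][:,:,::-1])
E
```

```text
t: 15.33
tool_pos: [0.2894, -0.499, 0.1805]
tool_rot: [-1.997, -0.544, 0.333]
contact_force: [0.8, 1.1, -3.2]
opening: 0.0385
t 15.33 pos [ 0.2894 -0.499   0.1805] F [ 0.8  1.1 -3.2] open 0.0385
shift mm [   7.5 -160.1   48. ] turn rad [-1.088e+00 -1.000e-03 -9.000e-03] min rows 8.7 q [-1.15  0.46  1.64 -0.12  2.12 -0.12]
[[0.861, 0.234, -0.452], [0.509, -0.401, 0.762], [-0.003, -0.886, -0.464]]
+y bottom edge [ 0.1965 -0.3424  0.0625] top edge [ 0.2236 -0.3882  0.0904] fingertip back [ 0.2194 -0.3812  0.0692] body [ 0.2537 -0.4391  0.096 ]
-y bottom edge [ 0.1872 -0.3264  0.098 ] top edge [ 0.2143 -0.3721  0.1258] fingertip back [ 0.2031 -0.3531  0.1312] body [ 0.2339 -0.405   0.1713]
```

View pics/s6.png

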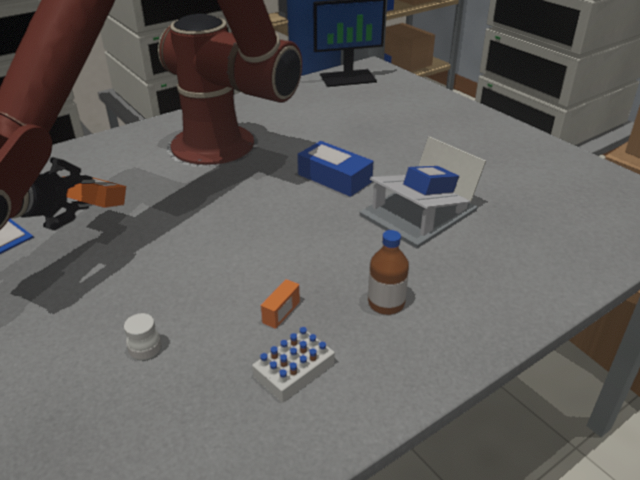

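```bash
python3 - <<'E'
from h import *
from station import eyes
T=eyes.get_image("top");cv2.imwrite("pics/t6.png",T["image"][:,:,::-1])
print(ray_z([(487,405),(549,389),(572,472)],T,.005).round(3))
E
```

```text
[[ 0.145 -0.492  0.005]
 [ 0.184 -0.651  0.005]
 [-0.018 -0.708  0.005]]
```

View pics/t6.png

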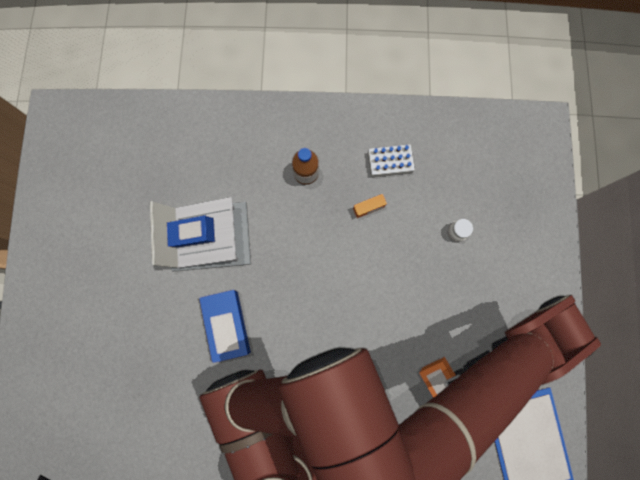

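```bash
python3 -m crank '[[0,0,0,0,15,8,1],[0,0,0,0,15,8,1],[0,0,0,0,13,7,1],[0,0,0,0,0,0,1]]'
cat > low.py <<'E'
from h import *
from station import ctrl
o=ctrl.get_obs();Rc=R.from_rotvec(o["tool_rot"]).as_matrix()
print("t",round(o["t"],2),"tilt",np.degrees(np.arccos(-Rc[2,2])).round(1),"F",o["contact_force"].round(1),"open",round(o["opening"],4),"pos",o["tool_pos"].round(4))
print("edge z",(o["tool_pos"]+Rc@[0,.02,.216])[2].round(4),"fingerback z",(o["tool_pos"]+Rc@[0,.035,.173])[2].round(4),"down dir",(-Rc[2]).round(3))
E
python3 low.py
```

```text
t: 15.77
tool_pos: [0.2892, -0.4986, 0.1379]
tool_rot: [-2.02, -0.55, 0.33]
contact_force: [-0.7, 0.9, -2.2]
opening: 0.0387
t 15.77 tilt 61.0 F [-0.7  0.9 -2.2] open 0.0387 pos [ 0.2892 -0.4986  0.1379]
edge z 0.0157 fingerback z 0.0234 down dir [0.004 0.875 0.485]
```

```bash
python3 -m crank '[[0.02,0,0,0,6,3,1],[0,0,0,0,5,2,1],[0,0,0,0,0,0,1]]'; python3 low.py;  python3 -m crank '[[0.02,0,0,0,4,2,1],[0,0,0,0,0,0,1]]'; python3 low.py
```

```text
t: 16.02
tool_pos: [0.2896, -0.4995, 0.129]
tool_rot: [-2.007, -0.546, 0.334]
contact_force: [-1.3, 0.2, -2.7]
opening: 0.0386
t 16.02 tilt 61.8 F [-1.3  0.2 -2.7] open 0.0386 pos [ 0.2896 -0.4995  0.129 ]
edge z 0.0093 fingerback z 0.0164 down dir [0.005 0.881 0.472]
t: 16.18
tool_pos: [0.2899, -0.5, 0.1257]
tool_rot: [-1.989, -0.541, 0.338]
contact_force: [0.1, 0.3, -3.6]
opening: 0.0381
t 16.18 tilt 62.9 F [ 0.1  0.3 -3.6] open 0.0381 pos [ 0.2899 -0.5     0.1257]
edge z 0.0095 fingerback z 0.0157 down dir [0.005 0.89  0.456]
```

```bash
python3 -m crank '[[0.02,0,0,0,4,2,1],[0,0,0,0,5,2,1],[0,0,0,0,0,0,1]]'; python3 low.py;  python3 -m crank '[[0.02,0,0,0,3,2,1],[0,0,0,0,0,0,1]]'; python3 low.py
```

```text
t: 16.43
tool_pos: [0.2904, -0.5012, 0.1161]
tool_rot: [-1.97, -0.535, 0.342]
contact_force: [-0.2, 0.2, -1.8]
opening: 0.0383
t 16.43 tilt 64.0 F [-0.2  0.2 -1.8] open 0.0383 pos [ 0.2904 -0.5012  0.1161]
edge z 0.0035 fingerback z 0.0089 down dir [0.005 0.899 0.438]
t: 16.6
tool_pos: [0.2901, -0.5007, 0.1119]
tool_rot: [-1.948, -0.529, 0.347]
contact_force: [-0.7, -0.1, -2.6]
opening: 0.039
t 16.6 tilt 65.3 F [-0.7 -0.1 -2.6] open 0.039 pos [ 0.2901 -0.5007  0.1119]
edge z 0.0035 fingerback z 0.0078 down dir [0.005 0.908 0.418]
```

```bash
python3 -m crank '[[0.02,0,0,0,3,1,1],[0,0,0,0,2,1,1],[0,0,0,0,0,0,1]]'; python3 low.py;python3 -m crank '[[0.02,0,0,0,3,1,1],[0,0,0,0,0,0,1]]'; python3 low.py; python3 - <<'E'
from station import eyes
import cv2
q=eyes.get_image("scene");cv2.imwrite("pics/s7.png",cv2.resize(q["image"][130:270,0:200],None,fx=4,fy=4,interpolation=cv2.INTER_CUBIC)[:,:,::-1])
E
```

```text
t: 16.85
tool_pos: [0.2903, -0.501, 0.1057]
tool_rot: [-1.926, -0.523, 0.351]
contact_force: [0.3, 0.4, -2.1]
opening: 0.0388
t 16.85 tilt 66.6 F [ 0.3  0.4 -2.1] open 0.0388 pos [ 0.2903 -0.501   0.1057]
edge z 0.0016 fingerback z 0.0049 down dir [0.006 0.918 0.397]
t: 17.02
tool_pos: [0.2904, -0.5012, 0.1022]
tool_rot: [-1.905, -0.517, 0.356]
contact_force: [-0.0, -0.2, -2.2]
opening: 0.0387
t 17.02 tilt 67.9 F [-0.  -0.2 -2.2] open 0.0387 pos [ 0.2904 -0.5012  0.1022]
edge z 0.0023 fingerback z 0.0046 down dir [0.005 0.926 0.377]
```

View pics/s7.png

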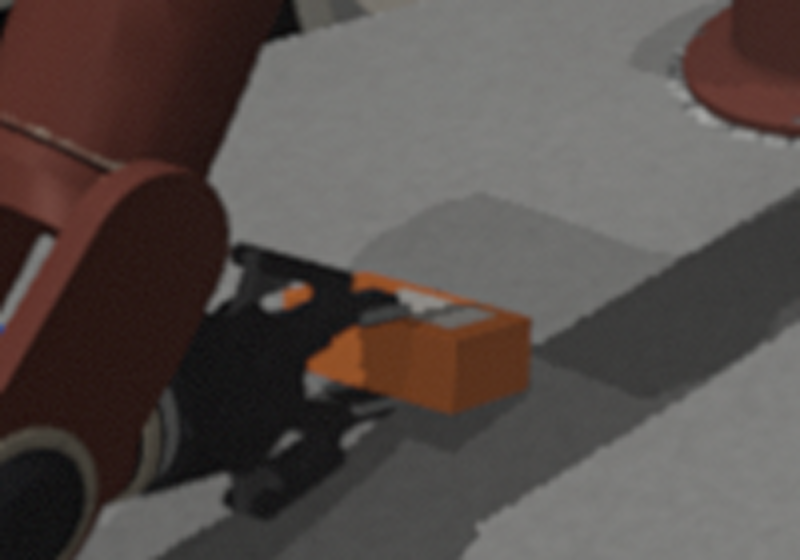

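```bash
python3 -m crank '[[0,0,0,0,-3,-1,-0.05],[0,0,0,0,0,0,-0.1],[0,0,0,0,0,0,-0.1]]'; python3 low.py; python3 - <<'E'
from station import eyes
import cv2
q=eyes.get_image("scene");cv2.imwrite("pics/s8.png",cv2.resize(q["image"][130:270,0:200],None,fx=4,fy=4,interpolation=cv2.INTER_CUBIC)[:,:,::-1])
E
```

```text
t: 17.32
tool_pos: [0.2905, -0.5015, 0.1067]
tool_rot: [-1.905, -0.517, 0.356]
contact_force: [-0.4, -0.3, -0.8]
opening: 0.0468
t 17.32 tilt 67.9 F [-0.4 -0.3 -0.8] open 0.0468 pos [ 0.2905 -0.5015  0.1067]
edge z 0.0069 fingerback z 0.0092 down dir [0.006 0.926 0.377]
```

View pics/s8.png

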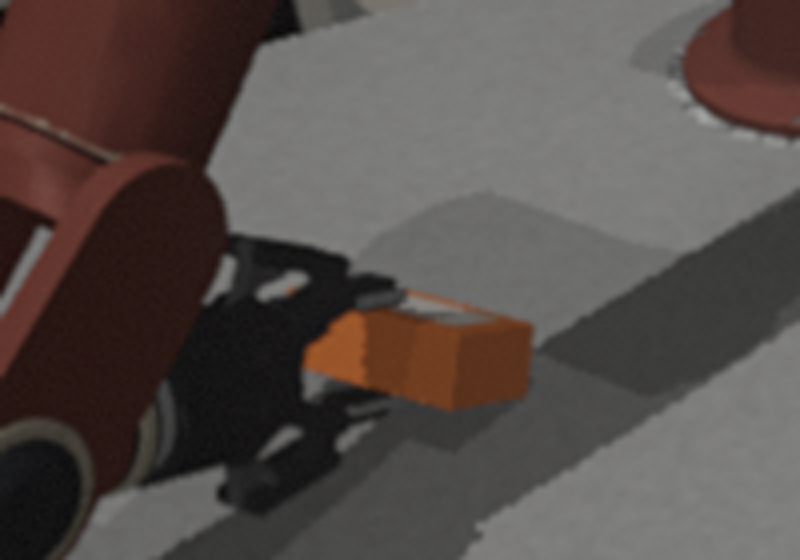

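Opened slightly: the carton's lower edge rests on the bench and the rest lies on the lower finger. Withdrawing the tool along its own axis.

```bash
python3 -m crank '[[0,0,0,0,0,-10,-0.1],[0,0,0,0,0,-10,-0.1],[0,0,0,0,0,-8,-0.1],[0,0,0,0,0,-8,-0.1]]'; python3 low.py; python3 - <<'E'
from station import eyes
import cv2
q=eyes.get_image("scene");cv2.imwrite("pics/s9.png",cv2.resize(q["image"][130:270,0:200],None,fx=4,fy=4,interpolation=cv2.INTER_CUBIC)[:,:,::-1])
E
```

```text
t: 17.7
tool_pos: [0.3086, -0.5319, 0.1221]
tool_rot: [-1.903, -0.516, 0.356]
contact_force: [0.7, 0.2, -0.2]
opening: 0.0477
t 17.7 tilt 68.0 F [ 0.7  0.2 -0.2] open 0.0477 pos [ 0.3086 -0.5319  0.1221]
edge z 0.0226 fingerback z 0.0248 down dir [0.006 0.927 0.374]
```

View pics/s9.png

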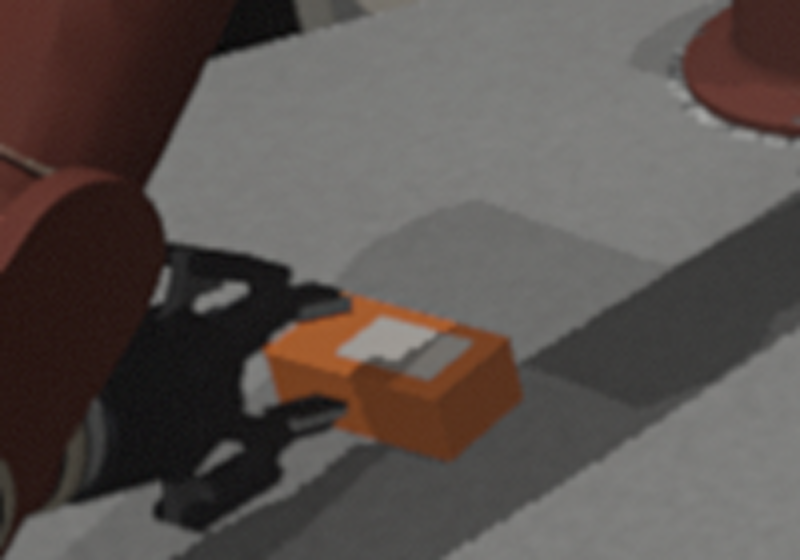

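```bash
python3 -m crank '[[0,0,0,0,0,-12,-0.1],[0,0,0,0,0,-15,-0.1],[0,0,0,0,0,-20,-0.1],[0,0,0,0,-5,-20,-0.1]]'; python3 low.py; python3 - <<'E'
from station import eyes
import cv2
q=eyes.get_image("scene");cv2.imwrite("pics/s10.png",cv2.resize(q["image"][130:270,0:200],None,fx=4,fy=4,interpolation=cv2.INTER_CUBIC)[:,:,::-1])
E
```

```text
t: 18.08
tool_pos: [0.3409, -0.586, 0.1521]
tool_rot: [-1.9, -0.516, 0.357]
contact_force: [0.6, -0.5, -0.1]
opening: 0.0467
t 18.08 tilt 68.2 F [ 0.6 -0.5 -0.1] open 0.0467 pos [ 0.3409 -0.586   0.1521]
edge z 0.0533 fingerback z 0.0553 down dir [0.006 0.928 0.372]
```

View pics/s10.png

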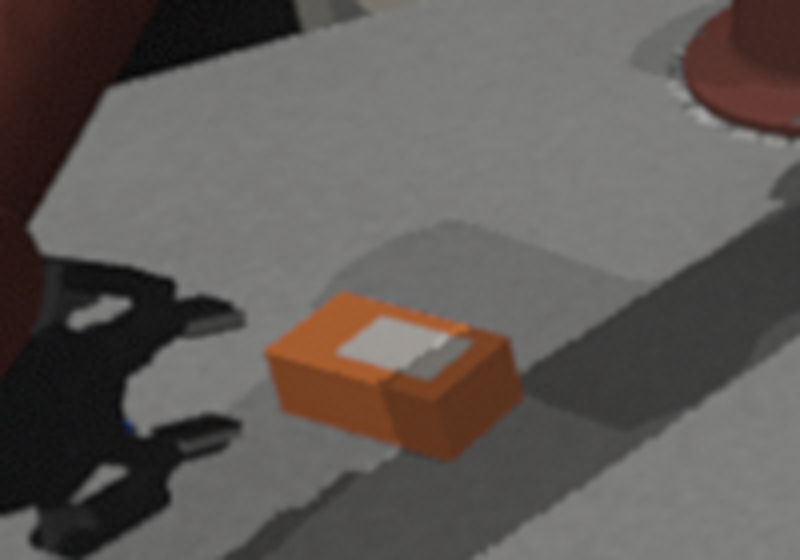

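Orange lies flat on a broad side, label up, and the fingers are clear of it. Now I raise and untilt the tool.

```bash
python3 -m crank '[[-0.1,0,0,0,-25,-15,-1],[-0.12,0,0,0,-25,-18,-1],[-0.12,0,0,0,-24,-22,-1],[-0.12,0,0,0,-20,-25,-1],[-0.12,0,0,0,-20,-25,-1],[-0.12,0,0,0,-20,-22,-1],[-0.12,0,0,0,-24,-18,-1],[-0.12,0,0,0,-24,-15,-1]]'; python3 - <<'E'
from h import *
go([.215,-.365,.33],toolR(31))
E
```

```text
t: 18.8
tool_pos: [0.3364, -0.5761, 0.3899]
tool_rot: [-2.826, -0.772, 0.093]
contact_force: [-0.4, -0.0, 1.0]
opening: 0.0857
t 18.80 pos [ 0.3364 -0.5761  0.3899] F [-0.4 -0.   1. ] open 0.0857
shift mm [   3.3 -224.6  111.5] turn rad [-0.219  0.005 -0.008] min rows 6.0 q [-1.15  0.21  1.47 -0.03  1.68 -0.11]
```

```bash
python3 -m crank '[[-0.11,0,0,0,-35,8,-1],[-0.1,0,0,0,-37,4,-1],[0,0,0,0,-38,5,-1],[0,0,0,0,-38,5,-1],[0,0,0,0,-30,5,-1],[0,0,0,0,-20,5,-1],[0,0,0,0,0,0,-1]]'; python3 - <<'E'
from h import *
from station import ctrl,eyes
go([.215,-.365,.33],toolR(31))
o=ctrl.get_obs();p=eyes.get_image("wrist");cv2.imwrite("pics/w11.png",p["image"][:,:,::-1])
print(proj([[.215,-.365,.04]],p,o))
h=comp(cmask(p["image"],"orange"),(320,200))
print(fit([(p,o,h)],np.array([.11,.06,.04]),[.215,-.365,np.radians(31)]))
E
```

```text
t: 19.38
tool_pos: [0.2302, -0.3958, 0.3773]
tool_rot: [3.003, 0.821, -0.003]
contact_force: [-0.9, -0.6, -0.0]
opening: 0.0851
t 19.38 pos [ 0.2302 -0.3958  0.3773] F [-0.9 -0.6 -0. ] open 0.0851
shift mm [  3.  -35.5  46.3] turn rad [ 0.027  0.009 -0.007] min rows 1.4 q [-1.21 -0.36  2.02 -0.    1.45 -0.17]
[[265.21026374 210.94865879]]
(array([ 0.20624805, -0.3678022 ,  0.53874578]), np.float64(0.9862279662037536))
```

View pics/w11.png

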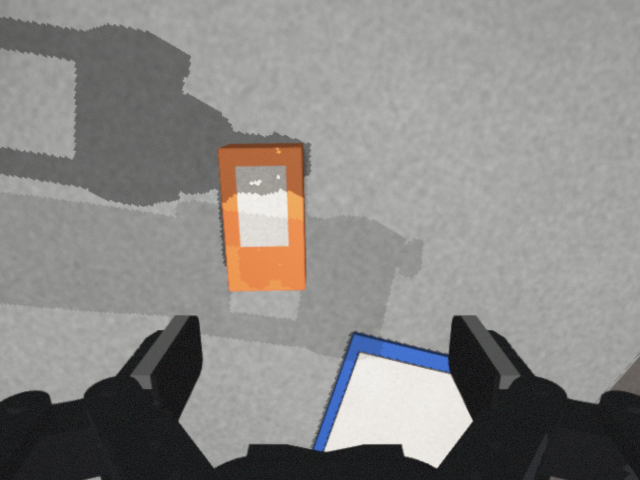

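Wrist fit: orange flat at (0.2062,-0.3678), long axis 30.9°, IoU 0.986 with a 60x40 lying box. I'll take it by its 60 mm sides.

```bash
python3 -m crank '[[0.027,0.009,-0.007,-15,-30,30,-1],[0,0,0,-3,-2,35,-1],[0,0,0,0,0,35,-1],[0,0,0,0,0,35,-1],[0,0,0,0,0,25,-1],[0,0,0,0,0,0,-1]]';python3 - <<'E'
from h import *
go([.1952,-.3744,.182],toolR(30.9))
E
```

```text
t: 19.93
tool_pos: [0.2036, -0.3874, 0.2236]
tool_rot: [3.008, 0.835, 0.002]
contact_force: [-0.5, 0.6, -0.3]
opening: 0.0851
t 19.93 pos [ 0.2036 -0.3874  0.2236] F [-0.5  0.6 -0.3] open 0.0851
shift mm [ -0.4 -16.3  41.3] turn rad [0.019 0.004 0.002] min rows 1.1 q [-1.26 -0.23  2.2   0.    1.15 -0.23]
```

```bash
python3 -m crank '[[0.019,0.004,0,0,-15,3,-1],[0,0,0,0,-3,8,-1],[0,0,0,0,0,10,-1],[0,0,0,0,0,10,-1],[0,0,0,0,0,0,-1]]';python3 - <<'E'
from h import *
go([.1952,-.3744,.182],toolR(30.9))
E
```

```text
t: 20.35
tool_pos: [0.1961, -0.3766, 0.1946]
tool_rot: [3.02, 0.838, 0.001]
contact_force: [-0.1, 0.6, -0.7]
opening: 0.0854
t 20.35 pos [ 0.1961 -0.3766  0.1946] F [-0.1  0.6 -0.7] open 0.0854
shift mm [ 0.4 -2.5 12.6] turn rad [0.007 0.001 0.002] min rows 0.3 q [-1.27 -0.21  2.23  0.    1.11 -0.24]
```

```bash
python3 -m crank '[[0.007,0,0,0,-2.5,7,-1],[0,0,0,0,0,7,-1],[0,0,0,0,0,0,-1]]';python3 -c "
from h import *
go([.1952,-.3744,.182],toolR(30.9))"; python3 -m crank '[[0,0,0,0,0,0,1],[0,0,0,0,0,0,1],[0,0,0,0,0,0,1],[0,0,0,0,0,0,1],[0,0,0,0,0,0,1],[0,0,0,0,0,0,1]]' 50;python3 -c "
from h import *
go([.1952,-.3744,.182],toolR(30.9))"
```

```text
t: 20.6
tool_pos: [0.1955, -0.3763, 0.1809]
tool_rot: [3.024, 0.84, -0.002]
contact_force: [0.0, 0.6, -0.2]
opening: 0.0855
t 20.60 pos [ 0.1955 -0.3763  0.1809] F [ 0.   0.6 -0.2] open 0.0855
shift mm [ 0.7 -1.7 -1.1] turn rad [0.003 0.002 0.002] min rows 0.1 q [-1.27 -0.18  2.24 -0.    1.08 -0.24]
t: 21.1
tool_pos: [0.1956, -0.3765, 0.1811]
tool_rot: [3.023, 0.84, -0.003]
contact_force: [0.2, -0.4, -1.2]
opening: 0.059
t 21.10 pos [ 0.1956 -0.3765  0.1811] F [ 0.2 -0.4 -1.2] open 0.0590
shift mm [ 0.7 -2.  -0.9] turn rad [0.003 0.003 0.003] min rows 0.1 q [-1.27 -0.18  2.24 -0.    1.08 -0.24]
```

```bash
python3 -m crank '[[0,0,0,0,0,-15,1],[0,0,0,0,0,-30,1],[0,0,0,0,0,-38,1],[0,0,0,0,0,-38,1],[0,0,0,0,0,-38,1],[0,0,0,0,0,-20,1]]'; python3 -m crank '[[0,0,-0.065,35,-14,0,1],[0,0,-0.065,36,-11,0,1],[0,0,-0.065,37,-9,0,1],[0,0,-0.065,37,-6.5,0,1],[0,0,-0.065,38,-4,0,1],[0,0,-0.065,38,-1.5,0,1],[0,0,-0.065,38,1,0,1],[0,0,-0.065,38,3,0,1]]';python3 -c "
from h import *
p,Rt=ramp_tool(.085,.13,gx=.0135);print(p);go([p[0],p[1],.38],toolR(96.9))"
```

```text
t: 21.6
tool_pos: [0.1945, -0.372, 0.3569]
tool_rot: [-3.009, -0.836, 0.004]
contact_force: [0.4, -1.5, -2.0]
opening: 0.0592
t: 22.27
tool_pos: [0.3822, -0.1275, 0.3669]
tool_rot: [2.701, 1.595, 0.0]
contact_force: [1.0, -0.6, -2.7]
opening: 0.059
[0.53455891 0.29031719 0.34113954]
t 22.27 pos [ 0.3822 -0.1275  0.3669] F [ 1.  -0.6 -2.7] open 0.0590
shift mm [439.4 -68.3 -14.4] turn rad [ 0.004  0.004 -0.624] min rows 10.7 q [-0.51 -0.5   2.15 -0.    1.5  -0.  ]
```

```bash
python3 -m crank '[[0,0,-0.075,39,-6,0,1],[0,0,-0.075,39,-3,0,1],[0,0,-0.075,40,0,0,1],[0,0,-0.075,40,3,0,1],[0,0,-0.075,39,6,0,1],[0,0,-0.075,39,8,0,1],[0,0,-0.075,38,11,0,1],[0,0,-0.075,36,14,0,1]]';python3 -c "
from h import *
p,Rt=ramp_tool(.085,.13,gx=.0135);print(p);go(p,Rt)"
```

```text
t: 22.93
tool_pos: [0.4866, 0.1873, 0.3633]
tool_rot: [2.069, 2.355, -0.003]
contact_force: [0.2, 0.4, -1.9]
opening: 0.0591
[0.53455891 0.29031719 0.34113954]
t 22.93 pos [0.4866 0.1873 0.3633] F [ 0.2  0.4 -1.9] open 0.0591
shift mm [96.2 60.7 21.7] turn rad [ 0.005 -0.343  0.007] min rows 2.8 q [ 0.23 -0.17  1.9  -0.01  1.41  0.1 ]
```

```bash
python3 -m crank '[[0,-0.085,0.002,22,15,0,1],[0,-0.085,0.002,22,15,0,1],[0,-0.085,0.002,22,15,0,1],[0,-0.085,0,20,14,0,1],[0,0,0,0,0,0,1],[0,0,0,0,0,0,1]]';python3 -c "
from h import *
p,Rt=ramp_tool(.08,.11,gx=.0135);print(p);go(p,Rt);where(.0135)"
```

```text
t: 23.43
tool_pos: [0.5349, 0.2924, 0.3469]
tool_rot: [1.873, 2.149, -0.339]
contact_force: [-0.9, 0.7, -2.4]
opening: 0.0592
[0.53481745 0.28819091 0.32063558]
t 23.43 pos [0.5349 0.2924 0.3469] F [-0.9  0.7 -2.4] open 0.0592
shift mm [ 5.4 -0.7 26. ] turn rad [0.006 0.01  0.014] min rows 0.6 q [ 0.44  0.1   1.68 -0.34  1.48  0.35]
carton centre in ramp [0.0867 0.0014 0.136 ]
```

```bash
python3 -m crank '[[0.006,0.01,0.014,4,0,18,1],[0,0,0,6,0,20,1],[0,0,0,6,0,18,1],[0,0,0,0,0,4,1],[0,0,0,0,0,0,1]]'
python3 - <<'E'
from h import *
p,Rt=ramp_tool(.065,.064,gx=.0135);go(p,Rt);where(.0135)
from station import eyes
q=eyes.get_image("scene");i=cv2.resize(q["image"][90:260,320:520],None,fx=3.5,fy=3.5,interpolation=cv2.INTER_CUBIC);cv2.imwrite("pics/s12.png",i[:,:,::-1])
q=eyes.get_image("wrist");cv2.imwrite("pics/w12.png",q["image"][:,:,::-1])
E
```

```text
t: 23.85
tool_pos: [0.5347, 0.2842, 0.2839]
tool_rot: [1.904, 2.143, -0.329]
contact_force: [-0.3, 0.0, -2.6]
opening: 0.0593
t 23.85 pos [0.5347 0.2842 0.2839] F [-0.3  0.  -2.6] open 0.0593
shift mm [ 6.1  0.5 10.2] turn rad [-0.001 -0.006 -0.003] min rows 0.3 q [ 0.42  0.15  1.73 -0.33  1.38  0.39]
carton centre in ramp [ 0.0702 -0.0006  0.0742]
```

View pics/s12.png

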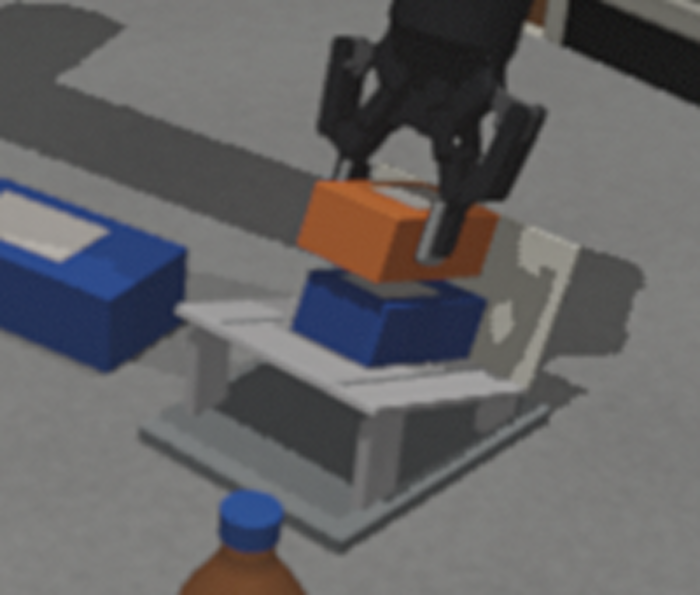

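View pics/w12.png

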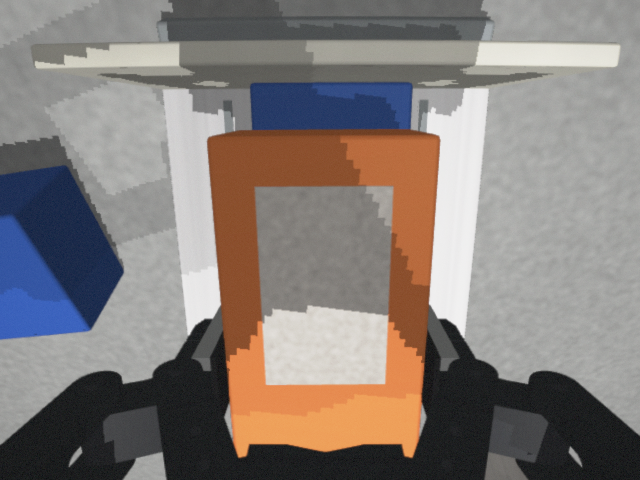

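Orange sits square above blue, centred and about 14 mm clear, with no contact with the backstop. Lowering.

```bash
python3 -m crank '[[0,-0.006,0,3,0.5,5,1],[0,0,0,3,0,4,1],[0,0,0,0,0,0,1]]'
python3 -c "
from h import *
p,Rt=ramp_tool(.06,.061,gx=.0135);go(p,Rt);where(.0135)"
```

```text
t: 24.2
tool_pos: [0.5364, 0.2872, 0.2782]
tool_rot: [1.902, 2.135, -0.323]
contact_force: [-0.4, -0.5, -3.0]
opening: 0.0594
t 24.20 pos [0.5364 0.2872 0.2782] F [-0.4 -0.5 -3. ] open 0.0594
shift mm [ 6.6 -1.5  8.8] turn rad [ 0.007 -0.003 -0.007] min rows 0.3 q [ 0.43  0.16  1.73 -0.34  1.37  0.4 ]
carton centre in ramp [0.0662 0.0027 0.0698]
```

```bash
python3 -m crank '[[0.007,-0.003,-0.007,2,-1.5,5,1],[0,0,0,2,0,3,1],[0,0,0,0,0,0,1]]'
python3 -c "
from h import *
p,Rt=ramp_tool(.06,.061,gx=.0135);go(p,Rt);where(.0135)"; python3 -m crank '[[0,0,0,1,0,1,1],[0,0,0,0,0,0.5,1]]'
```

```text
t: 24.45
tool_pos: [0.5352, 0.2887, 0.2702]
tool_rot: [1.896, 2.142, -0.332]
contact_force: [0.4, 0.3, -2.7]
opening: 0.0592
t 24.45 pos [0.5352 0.2887 0.2702] F [ 0.4  0.3 -2.7] open 0.0592
shift mm [ 2.4 -0.4  1.8] turn rad [ 0.002 -0.     0.001] min rows 0.1 q [ 0.43  0.17  1.73 -0.34  1.36  0.4 ]
carton centre in ramp [0.0623 0.0008 0.0628]
t: 24.62
tool_pos: [0.5351, 0.2893, 0.2682]
tool_rot: [1.895, 2.143, -0.332]
contact_force: [-0.9, 0.0, -2.6]
opening: 0.0593
```

```bash
python3 -m crank '[[0,0,0,2,0,1,1],[0,0,0,2,0,0.5,1]]';  python3 -m crank '[[0,0,0,2,0,0,1],[0,0,0,2,0,0.5,1]]'
python3 -c "
from h import *
p,Rt=ramp_tool(.055,.06,gx=.0135);go(p,Rt);where(.0135)"
```

```text
t: 24.78
tool_pos: [0.5352, 0.2925, 0.2667]
tool_rot: [1.894, 2.141, -0.332]
contact_force: [-0.5, 0.0, -1.0]
opening: 0.0593
t: 24.95
tool_pos: [0.535, 0.2965, 0.2653]
tool_rot: [1.894, 2.14, -0.331]
contact_force: [0.4, 0.2, 1.0]
opening: 0.0587
t 24.95 pos [0.535  0.2965 0.2653] F [0.4 0.2 1. ] open 0.0587
shift mm [-1.6 -1.2  0.8] turn rad [ 0.004  0.001 -0.   ] min rows 0.1 q [ 0.44  0.18  1.73 -0.34  1.36  0.41]
carton centre in ramp [0.0536 0.0019 0.0608]
```

```bash
python3 -m crank '[[0,0,0,2,-1,0,1],[0,0,0,0,0,0,1]]'
python3 -c "
from h import *
p,Rt=ramp_tool(.055,.06,gx=.0135);go(p,Rt);where(.0135)"
```

```text
t: 25.12
tool_pos: [0.5346, 0.2973, 0.2653]
tool_rot: [1.892, 2.134, -0.334]
contact_force: [-0.4, 0.9, -1.3]
opening: 0.0596
t 25.12 pos [0.5346 0.2973 0.2653] F [-0.4  0.9 -1.3] open 0.0596
shift mm [-2.4 -0.9  1.1] turn rad [ 0.006  0.007 -0.002] min rows 0.1 q [ 0.44  0.18  1.72 -0.35  1.36  0.42]
carton centre in ramp [0.0537 0.0018 0.061 ]
```

```bash
python3 -m crank '[[0,0,0,2.5,0,0.5,1],[0,0,0,1.5,0,0.5,1]]'
python3 -c "
from h import *
p,Rt=ramp_tool(.055,.06,gx=.0135);go(p,Rt);where(.0135)"
```

```text
t: 25.28
tool_pos: [0.5348, 0.2988, 0.2649]
tool_rot: [1.89, 2.128, -0.344]
contact_force: [-3.1, -5.1, 4.8]
opening: 0.0591
t 25.28 pos [0.5348 0.2988 0.2649] F [-3.1 -5.1  4.8] open 0.0591
shift mm [-4.  -1.2  1.3] turn rad [ 0.003  0.016 -0.003] min rows 0.1 q [ 0.45  0.19  1.72 -0.35  1.36  0.43]
carton centre in ramp [0.0536 0.0018 0.061 ]
```

Orange touches both the backstop and blue (5 N each way). I'll ease off, release and withdraw along the normal.

```bash
python3 -m crank '[[0.003,0.014,0,-1.5,0,0.5,1],[0,0,0,0,0,0,1]]'; python3 -m crank '[[0,0,0,0,0,0,-1],[0,0,0,0,0,0,-1],[0,0,0,0,0,0,-1],[0,0,0,0,0,0,-1],[0,0,0,0,0,0,-1]]'; python3 -m crank '[[0,0,0,0,0,-12,-1],[0,0,0,0,0,-25,-1],[0,0,0,0,0,-30,-1],[0,0,0,0,0,-30,-1],[0,0,0,0,0,-25,-1],[0,0,0,0,0,-10,-1],[0,0,0,0,0,0,-1],[0,0,0,0,0,0,-1]]'
python3 - <<'E'
from h import *
from station import ctrl,eyes
o=ctrl.get_obs();print(o["dq"].round(3))
q=eyes.get_image("wrist");cv2.imwrite("pics/w13.png",q["image"][:,:,::-1])
M=ramp_pose(RV);c=box(.055,.0018,0,np.array([.11,.06,.04]),.04);c=c@M[:3,:3].T+M[:3,3]
print(proj(c,q,o).round(0).tolist())
for n in("scene","top"):
    q=eyes.get_image(n);i=q["image"]
    i=cv2.resize(i[90:260,320:520] if n=="scene" else i[185:285,130:270],None,fx=3.5,fy=3.5,interpolation=cv2.INTER_CUBIC);cv2.imwrite(f"pics/{n}13.png",i[:,:,::-1])
E
```

```text
t: 25.45
tool_pos: [0.5353, 0.2969, 0.2655]
tool_rot: [1.9, 2.136, -0.335]
contact_force: [0.4, -0.2, -1.5]
opening: 0.0593
t: 25.87
tool_pos: [0.5352, 0.2984, 0.2658]
tool_rot: [1.9, 2.138, -0.33]
contact_force: [0.3, -0.2, 0.9]
opening: 0.0849
t: 26.53
tool_pos: [0.528, 0.3465, 0.398]
tool_rot: [1.9, 2.14, -0.331]
contact_force: [0.5, -0.7, -0.6]
opening: 0.0858
[ 0.006 -0.009 -0.012  0.001  0.003  0.   ]
[[281.0, 129.0], [274.0, 131.0], [371.0, 129.0], [378.0, 131.0], [285.0, 283.0], [280.0, 307.0], [367.0, 283.0], [373.0, 306.0]]
```

View pics/w13.png

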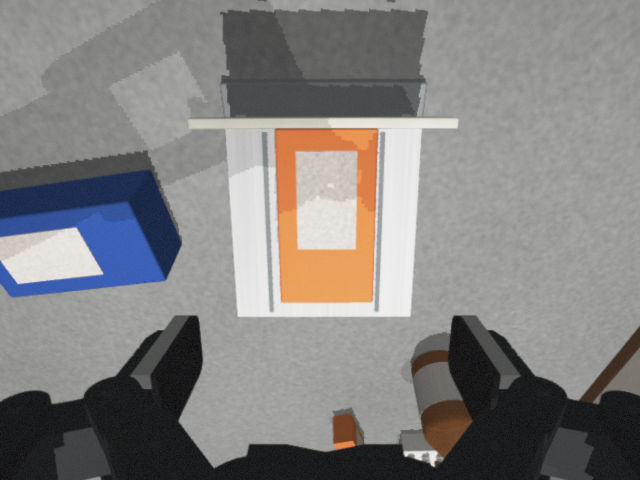

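View pics/scene13.png

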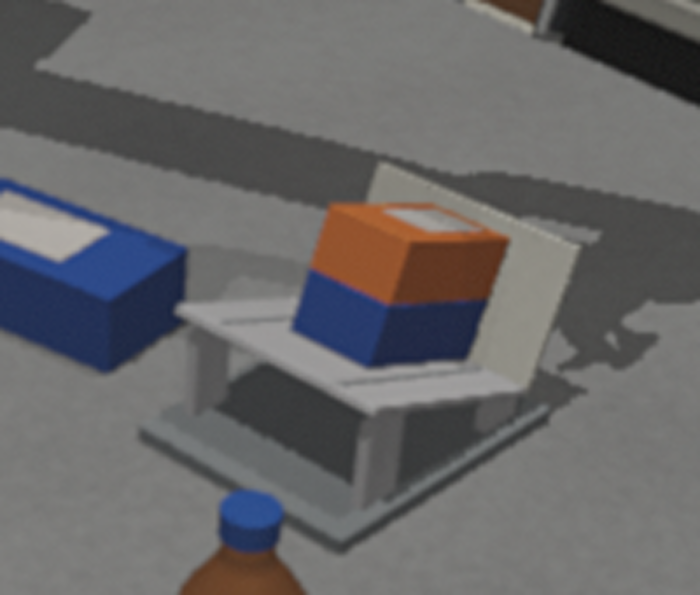

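The wrist view shows orange flush at the backstop (row 129) and centred (275–378 px). The scene view shows orange stacked flush on blue with no gaps or overhang, and the gripper clear. Handing in.

```bash
python3 -c "
from station import ctrl
print(ctrl.finish_job())"
```

```text
the job is handed in; nothing more can be done
None
```

Both cartons are stacked on the slope, and I handed the job in at about 27 s of the 69 s allowed. The interface gives no verdict.

- **Blue:** I placed the small blue carton flat on the middle of the slope and pushed it gently into the backstop (peak about 18 N). My computed centre at contact was x ≈ 53 mm and y ≈ 1 mm, against a nominal x of 55 mm. I put the 2 mm difference down to calibration of the ramp pose.
- **Orange laid down:** I gripped the large orange carton near its top and carried it to clear bench. There I tilted it about 68°, let its lower edge down and withdrew the fingers. It settled flat with a label up, and the wrist-camera fit matched a lying box (IoU 0.986).
- **Orange stacked:** I took it again by its 60 mm sides and set it on blue against the backstop, with a contact force of about 5 N. My computed centre was x ≈ 54 mm, y ≈ 2 mm and z ≈ 61 mm.
- **Last checks:** After release, the wrist and scene pictures show both cartons flush, square and centred, with the gripper about 130 mm clear. I did not measure the bottle, jar and vial block again at the end. They looked undisturbed in the pictures, and no force readings suggested I touched them.

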